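# File the new biscuit samples in free cells of the dark crate and lid it

## Task

File this shift's biscuit samples: put every white-knobbed sample jar standing on the blue mat upright on the floor of its own empty cell in the dark brown crate, then close the crate by threading the white lid over its two locating pins until it lies flush on the rim. Older dark jars sit low in some cells where they are hard to see, so first reach down with the closed fingers and feel which cells are empty; never set a new jar down on an old one, and leave the old jars in their cells. Lower the jars rather than dropping them, and do not knock the other things on the bench about.

Things in the scene. Friction and masses are not known exactly. Their poses are not given: they have to be found in the camera images.
- crate: dark brown sample crate, fixed to the bench: 316 mm (its x) by 160 mm (its y), rim 100 mm above the bench; eight square open cells, 4 along x by 2 along y, 74 mm wide inside, pitch 78 mm, walls 4 mm, inner floor 6 mm above the bench. Origin under its centre, z up. At each end an outside shoulder, level with the rim, carries a steel pin (see pin_a, pin_b)
- pin_a (a point): foot of the crate's locating pin at its +x end, at rim height, 177 mm from the crate's middle on its x axis. The pin is 12 mm thick, stands 25 mm above the rim and tapers to 4 mm over its last 10 mm
- pin_b (a point): foot of the like pin at the crate's -x end, 177 mm from its middle
- lid: the crate's lid: white plastic board 390 (its x) by 160 (its y) by 6 mm, about 0.4 kg, lying flat on the bench; origin under its centre, z up. Two 16 mm holes through it on its x axis, 177 mm either side of the middle, match the pins (either way round). Handle on top: 12 mm square steel bar 100 mm long along the lid's x, carried by two 10 mm legs 45 mm either side of the middle
- lid_handle (a point): the middle of the lid's handle bar, 42 mm above the lid's underside; axes as the lid's
- cell1 (a point): centre of the mouth of cell 1, at rim height; axes as the crate's. Cells 1 to 4 run along the crate's x on its +y side, 5 to 8 on its -y side. Empty, or holding an old sample: a loose dark brown flat-topped jar, 56 mm across, 58 mm tall, 0.15 kg, on the cell floor, its top 36 mm below the rim. Three or four of the eight cells hold one; the state does not report which
- cell2 (a point): centre of the mouth of cell 2, at rim height; axes as the crate's. Cells 1 to 4 run along the crate's x on its +y side, 5 to 8 on its -y side. Empty, or holding an old sample: a loose dark brown flat-topped jar, 56 mm across, 58 mm tall, 0.15 kg, on the cell floor, its top 36 mm below the rim. Three or four of the eight cells hold one; the state does not report which
- cell3 (a point): centre of the mouth of cell 3, at rim height; axes as the crate's. Cells 1 to 4 run along the crate's x on its +y side, 5 to 8 on its -y side. Empty, or holding an old sample: a loose dark brown flat-topped jar, 56 mm across, 58 mm tall, 0.15 kg, on the cell floor, its top 36 mm below the rim. Three or four of the eight cells hold one; the state does not report which
- cell4 (a point): centre of the mouth of cell 4, at rim height; axes as the crate's. Cells 1 to 4 run along the crate's x on its +y side, 5 to 8 on its -y side. Empty, or holding an old sample: a loose dark brown flat-topped jar, 56 mm across, 58 mm tall, 0.15 kg, on the cell floor, its top 36 mm below the rim. Three or four of the eight cells hold one; the state does not report which
- cell5 (a point): centre of the mouth of cell 5, at rim height; axes as the crate's. Cells 1 to 4 run along the crate's x on its +y side, 5 to 8 on its -y side. Empty, or holding an old sample: a loose dark brown flat-topped jar, 56 mm across, 58 mm tall, 0.15 kg, on the cell floor, its top 36 mm below the rim. Three or four of the eight cells hold one; the state does not report which
- cell6 (a point): centre of the mouth of cell 6, at rim height; axes as the crate's. Cells 1 to 4 run along the crate's x on its +y side, 5 to 8 on its -y side. Empty, or holding an old sample: a loose dark brown flat-topped jar, 56 mm across, 58 mm tall, 0.15 kg, on the cell floor, its top 36 mm below the rim. Three or four of the eight cells hold one; the state does not report which
- cell7 (a point): centre of the mouth of cell 7, at rim height; axes as the crate's. Cells 1 to 4 run along the crate's x on its +y side, 5 to 8 on its -y side. Empty, or holding an old sample: a loose dark brown flat-topped jar, 56 mm across, 58 mm tall, 0.15 kg, on the cell floor, its top 36 mm below the rim. Three or four of the eight cells hold one; the state does not report which
- cell8 (a point): centre of the mouth of cell 8, at rim height; axes as the crate's. Cells 1 to 4 run along the crate's x on its +y side, 5 to 8 on its -y side. Empty, or holding an old sample: a loose dark brown flat-topped jar, 56 mm across, 58 mm tall, 0.15 kg, on the cell floor, its top 36 mm below the rim. Three or four of the eight cells hold one; the state does not report which
- sample1: a new sample: round biscuit jar 58 mm across with a turquoise band and a flat white top at 62 mm, and on it a white round knob 24 mm across and 28 mm tall, 90 mm tall in all; about 0.18 kg; stands upright on the blue mat (1 mm thin). Origin at the centre of its underside, z up. Three or four of sample1 to sample4 are there; an absent one is None from the start
- sample2: a new sample: round biscuit jar 58 mm across with a turquoise band and a flat white top at 62 mm, and on it a white round knob 24 mm across and 28 mm tall, 90 mm tall in all; about 0.18 kg; stands upright on the blue mat (1 mm thin). Origin at the centre of its underside, z up. Three or four of sample1 to sample4 are there; an absent one is None from the start
- sample3: a new sample: round biscuit jar 58 mm across with a turquoise band and a flat white top at 62 mm, and on it a white round knob 24 mm across and 28 mm tall, 90 mm tall in all; about 0.18 kg; stands upright on the blue mat (1 mm thin). Origin at the centre of its underside, z up. Three or four of sample1 to sample4 are there; an absent one is None from the start
- sample4: a new sample: round biscuit jar 58 mm across with a turquoise band and a flat white top at 62 mm, and on it a white round knob 24 mm across and 28 mm tall, 90 mm tall in all; about 0.18 kg; stands upright on the blue mat (1 mm thin). Origin at the centre of its underside, z up. Three or four of sample1 to sample4 are there; an absent one is None from the start
- tub_left: bystander: clear biscuit tub 104 mm across, 85 mm tall; origin under its centre
- tub_right: bystander: clear biscuit tub 96 mm across, 100 mm tall; origin under its centre
- label_roll: bystander: roll of paper labels 84 mm across, 45 mm tall; origin under its centre
- scanner: bystander: hand-held code scanner lying down, about 165 mm long, 34 mm tall; origin under its handle
- amber_jar: bystander: amber jar with orange top on the blue mat, 66 mm across, 62 mm tall, not one of the samples; origin under its centre

How it is judged:
By the outcome, as a careful person would: the job done as asked, in the order asked, and still so for the second after the job is handed in, with the robot touching nothing.
Of old1, old2, old3, old4, old5, old6, old7, old8 only 3 to 4 are there at a start; the rules pass over those that are not, and their reading is None.
Of sample1, sample2, sample3, sample4 only 3 to 4 are there at a start; the rules pass over those that are not, and their reading is None.
At some moment in a run one of sample1, sample2, sample3, sample4, lid may be knocked a few centimetres aside while the robot is not near it.
It also fails if it takes over 200 s, if anything falls off the work surface, if the arm or the gripper's body presses on something with over 40 N, if the wrist force passes 120 N, or if a joint passes its speed limit or range.

## Robot

A 6-joint arm with a two-finger parallel gripper is mounted at the origin on the work surface. World frame = base frame: x ahead of the robot, y to its left, z up, the work surface at z = 0. Lengths are in m, angles in rad, forces in N, time in s.
With the tool pointing down it reaches from about 0.35 to 0.775 m from the base axis. Payload 7.3 kg.
Tool frame: the origin (TCP) lies on the centre line of the jaws, within the pads' length; the fingertips stand tip_reach ahead of it and the grasp point (between the pads) lies 6 mm ahead of it (tip_reach is the distance from the TCP to the fingertips, in m); x points along the fingers, y is the direction in which the jaws open and shut, and the axes are right-handed (so a half turn about x gives the same grasp; the last joint's range is limited). The gripper opens to 92 mm and grips with 3 to 60 N. Pads are 19 mm wide; open, the fingers measure 130 mm over their backs; the gripper's body (75 mm by 190 mm) begins 47 mm behind the grasp point.
Start: joints at [-1.296, 0.342, 1.524, -0, 1.275, -0.146], TCP at [0.214, -0.479, 0.252] pointing down, gripper open.
Joint ranges: [-2.53, 2.53], [-0.77, 2.02], [0.04, 2.7], [-1, 4.14], [0.28, 2.66], [-3.11, 3.11]. Speed limits (rad/s): [2.57, 2.57, 3.14, 3.14, 3.14, 3.14].

## Interface

Orientations are given as [roll, pitch, yaw] about the fixed x, y, z axes, in that order (R = Rz(yaw) Ry(pitch) Rx(roll)).
In Python, from cell import observe, read_camera, get_calibration, hand_in, tip_reach gives the robot as it stands. The module is installed in compiled form; this text tells all that it offers.
- The arm moves only by the shell command python3 -m crank 'ROWS' [FORCE]. ROWS is JSON, a list of rows, each an object of numbers: "fingers": the opening, from -1 (shut) to 1 (fully open); "tx", "ty", "tz": the shift along the tool's x, y, z in units of 40 mm (1.0 is 40 mm); "roll": the turn about the tool's x in units of 10 degrees (1.0 is 10 degrees). In form: [{"fingers": .., "tx": .., "ty": .., "tz": .., "roll": ..}, ...]. A call has exactly 8 rows; each row is the pose to reach, as a shift and turn from the pose commanded when the call began, along the tool's axes at that moment; what a row does not reach only later rows make up. A row lasts 1/8 s, in which the tool goes at most 62.5 mm and 10.7 degrees, less where a joint would pass 70% of its speed; a pose out of reach is approached as far as the arm can. A call with a gripper value outside its range is refused whole. The fingers move at their own pace and stop on an object; FORCE is the grip in N (left out, the last holds). Time passes only in rows, so rows that repeat a pose let the fingers close, or fill a call up. It gives the time, the measured TCP pose, the force and the opening at its end, in the units of the state.
- observe(): the state, without advancing time (a new reading comes with each control period).
- read_camera(name): name is "scene" or "top" or "wrist"; returns (picture, depth): 400x640x3 uint8, red, green, blue; 400x640 float32, m along the optical axis (not along the pixel's ray), 0 where there is no reading.
- get_calibration(name): a dict with "vertical_fov" (degrees; the focal length in pixels is half the picture's height over the tangent of half this angle, whatever the lens; pixels are square), "cx", "cy" (the principal point, pixels), "pose" (4x4, takes a point from camera to world coordinates); the wrist camera has in their place "T_tool_cam" (4x4, takes a point from camera to tool coordinates, whose origin is the TCP and whose axes are the tool frame's). Camera axes: x right, y down, z forward; pixel columns grow to the right and rows downward; lengths in m; the calibration is good to about 2 mm. The wrist camera is an equidistant fisheye: a pixel r from the principal point sees the ray r / f radians off the axis. A picture is of the moment at which its call begins: read the wrist's pose just before it. get_calibration takes no time and is no camera call.
- hand_in(): hands the job in, once; it reports no verdict.
The state is a dict: "time": time; "qpos": joint angles; "qvel": joint speeds; "joint_efforts": joint torques, N m; "tool_pos": TCP position; "tool_rot": TCP orientation; "contact_force": force on the tool from outside, world axes, zero at the start; "torque": the same for the moment, N m; "opening": finger opening in m.
Only numpy, scipy, OpenCV 4.12 (cv2) and the standard library are available. Lean on these libraries where they do the work, as an engineer would, in place of code of your own. Each camera call takes 0.05 s, during which the arm holds its last target. There are 200 camera calls.

## Working session

There is one attempt and no reset: what is moved stays moved. The work goes in short steps, Python scripts to look and compute and a shell command to move; the robot and the scene stay as the last step left them, time stands still between calls to the robot, and variables do not carry over. Pictures are saved under pics/ and viewed, about 12 in all and at most 16, crops included, and the job is handed in when it is done.

```bash
mkdir -p pics; ls; python3 - <<'E'
from cell import *
import cv2,numpy as np
np.set_printoptions(precision=4,suppress=True)
o=observe();print({k:np.round(v,3) for k,v in o.items()}); print(tip_reach if not callable(tip_reach) else tip_reach())
for n in ["scene","top","wrist"]:
    p,d=read_camera(n);cv2.imwrite(f"pics/{n}0.png",p[:,:,::-1]);np.savez(f"{n}0.npz",p=p,d=d);print(n,get_calibration(n))
E
```

```text
pics
{'time': np.float64(0.0), 'qpos': array([-1.296,  0.343,  1.525,  0.   ,  1.275, -0.146]), 'qvel': array([-0.002,  0.   , -0.001,  0.   , -0.001,  0.   ]), 'joint_efforts': array([ -0.001, -43.124, -24.421,   0.072,   0.056,  -0.   ]), 'tool_pos': array([ 0.214, -0.479,  0.251]), 'tool_rot': array([-1.721,  1.569,  1.842]), 'contact_force': array([ 0.481, -0.028, -0.723]), 'torque': array([ 0.019, -0.002,  0.048]), 'opening': np.float64(0.092)}
0.025
scene {'vertical_fov': 42.678348014183705, 'cx': 315.06031307993146, 'cy': 196.20249717552363, 'pose': array([[-0.8721,  0.3599, -0.3316,  0.9689],
       [ 0.4894,  0.6491, -0.5824,  0.6878],
       [ 0.0056, -0.6702, -0.7421,  0.9376],
       [ 0.    ,  0.    ,  0.    ,  1.    ]])}
top {'vertical_fov': 53.93180898060473, 'cx': 325.3834371634093, 'cy': 199.30397185139924, 'pose': array([[ 0.01  , -0.9851,  0.172 ,  0.4411],
       [-0.9999, -0.009 ,  0.0067,  0.0059],
       [-0.0051, -0.172 , -0.9851,  0.9498],
       [ 0.    ,  0.    ,  0.    ,  1.    ]])}
wrist {'vertical_fov': 65.70646984690485, 'cx': 323.946752186381, 'cy': 197.13948024795013, 'T_tool_cam': array([[-0.0002, -0.2609,  0.9654, -0.1321],
       [ 1.    , -0.    ,  0.0002,  0.0005],
       [-0.0001,  0.9654,  0.2609, -0.0699],
       [ 0.    ,  0.    ,  0.    ,  1.    ]])}
```

View pics/top0.png

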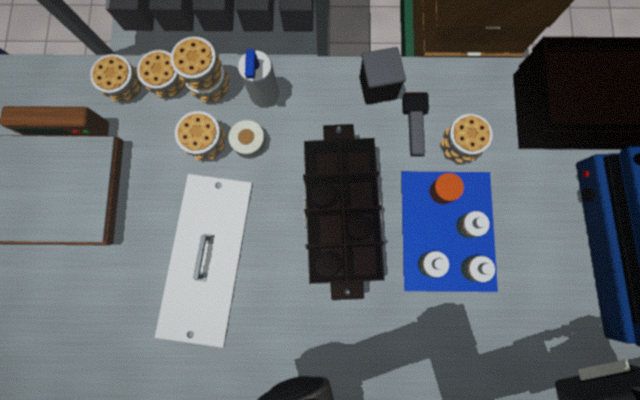

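View pics/scene0.png

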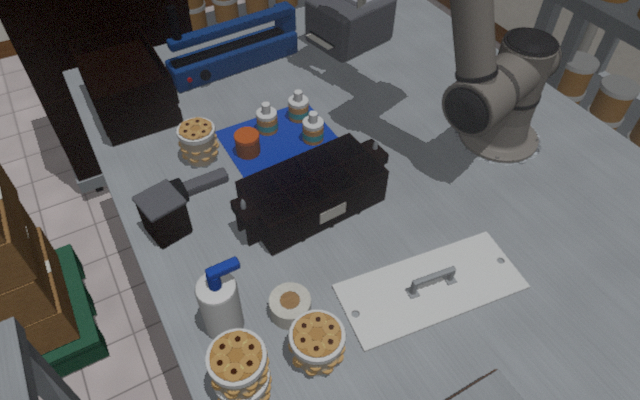

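The top view shows three samples with knobs at about (477,222), (436,262) and (482,267), and the amber jar at (449,187). The crate is at about (343,210), with tabs at (339,132) and (347,288), and the lid is at (204,260). The robot covers nothing.

```bash
cat > h.py <<'E'
from cell import *
import cv2,numpy as np
from scipy.spatial.transform import Rotation as R
np.set_printoptions(precision=4,suppress=True)
def K(n):
    c=get_calibration(n);return c,200/np.tan(np.radians(c["vertical_fov"])/2)
def tool():
    o=observe();T=np.eye(4);T[:3,:3]=R.from_euler('xyz',o["tool_rot"]).as_matrix();T[:3,3]=o["tool_pos"];return T
def rays(n,uv,T=None):
    c,f=K(n);uv=np.atleast_2d(uv).astype(float);d=(uv-[c["cx"],c["cy"]])
    if n=="wrist":
        r=np.linalg.norm(d,axis=1);th=r/f;s=np.where(r>1e-9,np.sin(th)/np.maximum(r,1e-9),1/f)
        v=np.c_[d*s[:,None],np.cos(th)];P=(tool() if T is None else T)@c["T_tool_cam"]
    else: v=np.c_[d/f,np.ones(len(d))];P=c["pose"]
    return P[:3,3],v@P[:3,:3].T
def plane(n,uv,z,T=None):
    o,v=rays(n,uv,T);return o+v*((z-o[2])/v[:,2])[:,None]
def cloud(n,d,T=None):
    """points from depth (along axis)"""
    H,W=d.shape;uv=np.stack(np.meshgrid(np.arange(W),np.arange(H)),-1).reshape(-1,2)
    c,_=K(n);o,v=rays(n,uv,T);P=(c["pose"] if n!="wrist" else (tool() if T is None else T)@c["T_tool_cam"])
    k=v@P[:3,2];p=o+v*(d.reshape(-1)/k)[:,None];return p.reshape(H,W,3)
E
python3 - <<'E'
from h import *
z=np.load("top0.npz");p,d=z["p"],z["d"];X=cloud("top",d);Z=X[...,2]
hsv=cv2.cvtColor(p,cv2.COLOR_RGB2HSV)
print("bench z",np.median(Z[330:370,100:150]),np.std(Z[330:370,100:150]))
# lid
m=((hsv[...,1]<40)&(hsv[...,2]>185)).astype(np.uint8);m[:,:140]=0;m[:165]=0;m[:,265:]=0
cs,_=cv2.findContours(m,cv2.RETR_CCOMP,cv2.CHAIN_APPROX_NONE);
c=max(cs,key=cv2.contourArea)
w=plane("top",c[:,0],.006)[:,:2];r=cv2.minAreaRect((w*1000).astype(np.float32));print("lid",r)
for h in cs:
    a=cv2.contourArea(h)
    if 10<a<3000:
        M=cv2.moments(h);u=[M["m10"]/M["m00"],M["m01"]/M["m00"]];print(" blob",a,u,plane("top",[u],.006)[0])
# knobs
S=(slice(170,300),slice(400,500))
m=((Z>.08)&(Z<.1));mm=np.zeros_like(m);mm[S]=m[S]
n,l,st,ce=cv2.connectedComponentsWithStats(mm.astype(np.uint8))
for i in range(1,n):
    if st[i,4]>15: print("knob",st[i,4],ce[i],plane("top",[ce[i]],.091)[0],np.median(X[l==i],0))
# crate rim
m=((Z>.092)&(Z<.108));mm=np.zeros_like(m);mm[110:310,290:400]=m[110:310,290:400]
pts=X[mm][:,:2]*1000;print("rim",mm.sum(),np.median(Z[mm]),cv2.minAreaRect(pts.astype(np.float32)))
m=((Z>.108)&(Z<.13));mm=np.zeros_like(m);mm[110:310,290:400]=m[110:310,290:400]
n,l,st,ce=cv2.connectedComponentsWithStats(mm.astype(np.uint8))
for i in range(1,n): print("pin",st[i,4],ce[i],np.median(X[l==i],0))
big=cv2.resize(p[110:310,150:400],None,fx=3,fy=3,interpolation=cv2.INTER_CUBIC);cv2.imwrite("pics/crop1.png",cv2.convertScaleAbs(big[:,:,::-1],alpha=1.5,beta=30))
E
```

```text
bench z 0.0004195172201255648 0.06356230098230303
lid ((464.20257568359375, 299.40899658203125), (158.91726684570312, 389.3790588378906), 82.82603454589844)
 blob 13.5 [204.5679012345679, 254.72839506172838] [0.4692 0.2989 0.006 ]
 blob 68.0 [189.5514705882353, 334.2279411764706] [0.2875 0.3221 0.006 ]
 blob 738.0 [203.44850948509486, 257.12511291779583] [0.4635 0.3012 0.006 ]
 blob 54.0 [217.89814814814815, 184.97222222222223] [0.6392 0.2767 0.006 ]
knob 106 [480.4811 222.1132] [ 0.5434 -0.3285  0.091 ] [ 0.5438 -0.3292  0.0893]
knob 104 [439.1058 263.7885] [ 0.4523 -0.2344  0.091 ] [ 0.4519 -0.2347  0.0899]
knob 110 [486.2    268.6909] [ 0.4429 -0.335   0.091 ] [ 0.4423 -0.3356  0.0892]
rim 2716 0.09990956288886921 ((569.9644775390625, -25.986740112304688), (388.00543212890625, 169.47097778320312), 3.1617777347564697)
pin 24 [338.5833 129.0417] [ 0.7444 -0.0158  0.119 ]
pin 29 [347.2759 291.5862] [ 0.3931 -0.035   0.1194]
```

View pics/crop1.png

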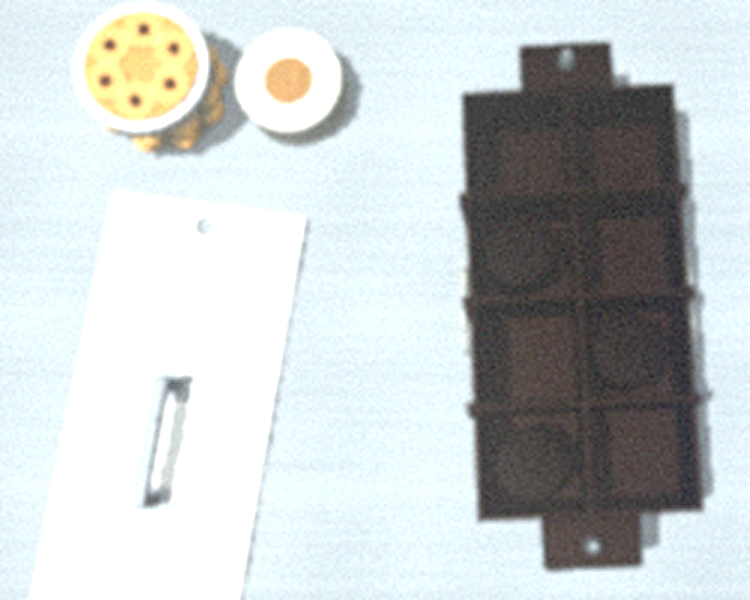

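The crop shows dark disks in three cells: crop (520,245), (520,455) and (625,345). The other five look empty. I'll confirm that by feel.

```bash
cat >> h.py <<'E'
CR=np.array([.5692,-.0257]);CA=np.radians(3.14)
def cellxy(i,j):
    "i 0..3 along x (near to far), j=+1 left/-1 right"
    l=np.array([(i-1.5)*.078,j*.039]);c,s=np.cos(CA),np.sin(CA);return CR+[c*l[0]-s*l[1],s*l[0]+c*l[1]]
def go(x,y,tipz,T=None,yaw=None):
    "print tool-axis shift in row units; yaw=deg of tool y axis wanted"
    T=tool() if T is None else T;d=T[:3,:3].T@(np.array([x,y,tipz+.025])-T[:3,3])/.04
    a=np.degrees(np.arctan2(T[1,1],T[0,1]));s="tx %.2f ty %.2f tz %.2f"%tuple(d)
    if yaw is not None:
        e=(a-yaw+90)%180-90;s+=" roll %.2f"%(e/10)   # tool x down: +roll turns y clockwise seen from above
    return s+" (tip z %.4f y-yaw %.1f)"%(T[2,3]-.025,a)
E
python3 - <<'E'
from h import *
print(tool(),observe()["qpos"])
print(go(*cellxy(0,-1),.16,yaw=93))
for i in range(4):
  for j in (1,-1): print(i,j,cellxy(i,j))
E
```

```text
[[-0.0003  0.4085 -0.9127  0.2144]
 [ 0.0011 -0.9127 -0.4085 -0.4789]
 [-1.     -0.0012 -0.0002  0.2512]
 [ 0.      0.      0.      1.    ]] [-1.296   0.3426  1.5248  0.      1.2754 -0.146 ]
tx 1.66 ty -6.85 tz -9.64 roll 2.11 (tip z 0.2262 y-yaw -65.9)
0 1 [0.4502 0.0068]
0 -1 [ 0.4545 -0.0711]
1 1 [0.5281 0.0111]
1 -1 [ 0.5324 -0.0668]
2 1 [0.606  0.0154]
2 -1 [ 0.6103 -0.0625]
3 1 [0.6839 0.0197]
3 -1 [ 0.6882 -0.0582]
```

```bash
python3 -m crank '[{"fingers":-1,"tx":0,"ty":-0.85,"tz":-1.2,"roll":0.5},{"fingers":-1,"tx":0,"ty":-1.7,"tz":-2.4,"roll":1},{"fingers":-1,"tx":0,"ty":-2.55,"tz":-3.6,"roll":1.5},{"fingers":-1,"tx":0,"ty":-3.4,"tz":-4.8,"roll":2.1},{"fingers":-1,"tx":0,"ty":-4.3,"tz":-6,"roll":2.1},{"fingers":-1,"tx":0.2,"ty":-5.15,"tz":-7.2,"roll":2.1},{"fingers":-1,"tx":0.5,"ty":-6,"tz":-8.4,"roll":2.1},{"fingers":-1,"tx":0.8,"ty":-6.85,"tz":-9.64,"roll":2.1}]' 40; python3 - <<'E'
from h import *
print(go(*cellxy(0,-1),.115,yaw=93),observe()["contact_force"])
E
```

```text
time: 1.15
tool_pos: [0.4552, -0.0698, 0.2195]
tool_rot: [2.437, 1.57, -0.651]
contact_force: [0.7, -0.6, 0.7]
opening: 0.0167
tx 1.99 ty 0.03 tz 0.02 roll 0.01 (tip z 0.1945 y-yaw -86.9) [ 0.6536 -0.5625  0.6544]
```

```bash
python3 -m crank '[{"fingers":-1,"tx":1,"ty":0.03,"tz":0.02,"roll":0},{"fingers":-1,"tx":2,"ty":0.03,"tz":0.02,"roll":0},{"fingers":-1,"tx":2.8,"ty":0.03,"tz":0.02,"roll":0},{"fingers":-1,"tx":3.1,"ty":0.03,"tz":0.02,"roll":0},{"fingers":-1,"tx":3.3,"ty":0.03,"tz":0.02,"roll":0},{"fingers":-1,"tx":3.4,"ty":0.03,"tz":0.02,"roll":0},{"fingers":-1,"tx":3.4,"ty":0.03,"tz":0.02,"roll":0},{"fingers":-1,"tx":3.4,"ty":0.03,"tz":0.02,"roll":0}]'
python3 -m crank '[{"fingers":-1,"tx":-0.8,"ty":0,"tz":0,"roll":0},{"fingers":-1,"tx":-1.6,"ty":0,"tz":0,"roll":0},{"fingers":-1,"tx":-1.6,"ty":-1,"tz":0,"roll":0},{"fingers":-1,"tx":-1.6,"ty":-1.95,"tz":0,"roll":0},{"fingers":-1,"tx":-0.7,"ty":-1.95,"tz":0,"roll":0},{"fingers":-1,"tx":-0.2,"ty":-1.95,"tz":0,"roll":0},{"fingers":-1,"tx":0,"ty":-1.95,"tz":0,"roll":0},{"fingers":-1,"tx":0,"ty":-1.95,"tz":0,"roll":0}]'; python3 -c "from h import *;print(go(*cellxy(0,1),.06,yaw=93))"
```

```text
time: 2.15
tool_pos: [0.4542, -0.073, 0.0843]
tool_rot: [2.715, 1.569, -0.373]
contact_force: [0.4, 0.1, 0.2]
opening: 0.0004
time: 3.15
tool_pos: [0.4494, 0.0055, 0.0889]
tool_rot: [3.029, 1.569, -0.058]
contact_force: [-18.6, 4.2, 59.8]
opening: 0.0007
tx 0.10 ty -0.03 tz -0.02 roll 0.01 (tip z 0.0639 y-yaw -86.9)
```

Cell (near, right) is empty. Cell (near, left) holds a jar, with contact at tip z 64 mm. I'll feel the other six more gently.

```bash
python3 -m crank '[{"fingers":-1,"tx":-0.8,"ty":0,"tz":0,"roll":0},{"fingers":-1,"tx":-1.55,"ty":0,"tz":0,"roll":0},{"fingers":-1,"tx":-1.55,"ty":0,"tz":-1,"roll":0},{"fingers":-1,"tx":-1.55,"ty":0,"tz":-1.95,"roll":0},{"fingers":-1,"tx":-0.7,"ty":0,"tz":-1.95,"roll":0},{"fingers":-1,"tx":-0.2,"ty":0,"tz":-1.95,"roll":0},{"fingers":-1,"tx":-0.05,"ty":0,"tz":-1.95,"roll":0},{"fingers":-1,"tx":-0.05,"ty":0,"tz":-1.95,"roll":0}]'
python3 -m crank '[{"fingers":-1,"tx":-0.8,"ty":0,"tz":0,"roll":0},{"fingers":-1,"tx":-1.55,"ty":0,"tz":0,"roll":0},{"fingers":-1,"tx":-1.55,"ty":1,"tz":0,"roll":0},{"fingers":-1,"tx":-1.55,"ty":1.95,"tz":0,"roll":0},{"fingers":-1,"tx":-0.7,"ty":1.95,"tz":0,"roll":0},{"fingers":-1,"tx":-0.2,"ty":1.95,"tz":0,"roll":0},{"fingers":-1,"tx":0,"ty":1.95,"tz":0,"roll":0},{"fingers":-1,"tx":0,"ty":1.95,"tz":0,"roll":0}]'
python3 -c "from h import *;print(go(*cellxy(1,-1),.0615,yaw=93))"
python3 -m crank '[{"fingers":-1,"tx":-0.8,"ty":0,"tz":0,"roll":0},{"fingers":-1,"tx":-1.55,"ty":0,"tz":0,"roll":0},{"fingers":-1,"tx":-1.55,"ty":0,"tz":-1,"roll":0},{"fingers":-1,"tx":-1.55,"ty":0,"tz":-1.95,"roll":0},{"fingers":-1,"tx":-0.7,"ty":0,"tz":-1.95,"roll":0},{"fingers":-1,"tx":-0.2,"ty":0,"tz":-1.95,"roll":0},{"fingers":-1,"tx":0,"ty":0,"tz":-1.95,"roll":0},{"fingers":-1,"tx":0,"ty":0,"tz":-1.95,"roll":0}]'
python3 -c "from h import *;print(go(*cellxy(2,-1),.0615,yaw=93))"
```

```text
time: 4.15
tool_pos: [0.5277, 0.0092, 0.0861]
tool_rot: [2.818, 1.57, -0.27]
contact_force: [-0.8, -0.6, 0.3]
opening: 0.0005
time: 5.15
tool_pos: [0.5315, -0.0689, 0.0892]
tool_rot: [2.203, 1.569, -0.884]
contact_force: [-11.0, 0.5, 21.0]
opening: 0.0003
tx 0.07 ty -0.05 tz -0.03 roll 0.01 (tip z 0.0642 y-yaw -86.9)
time: 6.15
tool_pos: [0.6098, -0.0644, 0.0864]
tool_rot: [2.755, 1.57, -0.332]
contact_force: [-0.5, -0.8, 0.5]
opening: 0.0002
tx -0.00 ty -0.05 tz -0.01 roll 0.01 (tip z 0.0614 y-yaw -86.9)
```

```bash
python3 -m crank '[{"fingers":-1,"tx":-0.8,"ty":0,"tz":0,"roll":0},{"fingers":-1,"tx":-1.55,"ty":0,"tz":0,"roll":0},{"fingers":-1,"tx":-1.55,"ty":-1,"tz":0,"roll":0},{"fingers":-1,"tx":-1.55,"ty":-1.95,"tz":0,"roll":0},{"fingers":-1,"tx":-0.7,"ty":-1.95,"tz":0,"roll":0},{"fingers":-1,"tx":-0.2,"ty":-1.95,"tz":0,"roll":0},{"fingers":-1,"tx":0,"ty":-1.95,"tz":0,"roll":0},{"fingers":-1,"tx":0,"ty":-1.95,"tz":0,"roll":0}]'
python3 -c "from h import *;print(go(*cellxy(2,1),.0615,yaw=93))"
python3 -m crank '[{"fingers":-1,"tx":-0.8,"ty":0,"tz":0,"roll":0},{"fingers":-1,"tx":-1.55,"ty":0,"tz":0,"roll":0},{"fingers":-1,"tx":-1.55,"ty":0,"tz":-1,"roll":0},{"fingers":-1,"tx":-1.55,"ty":0,"tz":-1.95,"roll":0},{"fingers":-1,"tx":-0.7,"ty":0,"tz":-1.95,"roll":0},{"fingers":-1,"tx":-0.2,"ty":0,"tz":-1.95,"roll":0},{"fingers":-1,"tx":0,"ty":0,"tz":-1.95,"roll":0},{"fingers":-1,"tx":0,"ty":0,"tz":-1.95,"roll":0}]'
python3 -c "from h import *;print(go(*cellxy(3,1),.0615,yaw=93))"
python3 -m crank '[{"fingers":-1,"tx":-0.8,"ty":0,"tz":0,"roll":0},{"fingers":-1,"tx":-1.55,"ty":0,"tz":0,"roll":0},{"fingers":-1,"tx":-1.55,"ty":1,"tz":0,"roll":0},{"fingers":-1,"tx":-1.55,"ty":1.95,"tz":0,"roll":0},{"fingers":-1,"tx":-0.7,"ty":1.95,"tz":0,"roll":0},{"fingers":-1,"tx":-0.2,"ty":1.95,"tz":0,"roll":0},{"fingers":-1,"tx":0,"ty":1.95,"tz":0,"roll":0},{"fingers":-1,"tx":0,"ty":1.95,"tz":0,"roll":0}]'
python3 -c "from h import *;print(go(*cellxy(3,-1),.0615,yaw=93))"
```

```text
time: 7.15
tool_pos: [0.6053, 0.0137, 0.0894]
tool_rot: [3.076, 1.569, -0.011]
contact_force: [-8.0, 2.2, 15.1]
opening: 0.0004
tx 0.07 ty -0.04 tz -0.02 roll 0.01 (tip z 0.0644 y-yaw -86.9)
time: 8.15
tool_pos: [0.6836, 0.0176, 0.0866]
tool_rot: [2.95, 1.57, -0.138]
contact_force: [-0.3, 0.9, 0.3]
opening: 0.0002
tx 0.00 ty -0.05 tz -0.01 roll 0.01 (tip z 0.0616 y-yaw -86.9)
time: 9.15
tool_pos: [0.6879, -0.0601, 0.0866]
tool_rot: [2.81, 1.57, -0.277]
contact_force: [-0.1, -0.1, 0.2]
opening: 0.0002
tx 0.00 ty -0.05 tz -0.01 roll 0.01 (tip z 0.0616 y-yaw -86.9)
```

Five cells are empty: (0,R), (1,L), (2,R), (3,R) and (3,L). Old jars are in (0,L), (1,R) and (2,L), which matches what the camera showed. Next I'll go over the mat and look from there.

```bash
python3 -m crank '[{"fingers":-1,"tx":-1.4,"ty":0,"tz":0,"roll":0},{"fingers":-1,"tx":-2.8,"ty":0,"tz":0,"roll":0},{"fingers":-0.1,"tx":-3.5,"ty":1,"tz":0.9,"roll":0},{"fingers":-0.1,"tx":-3.5,"ty":2,"tz":1.8,"roll":0},{"fingers":-0.1,"tx":-3.5,"ty":3,"tz":2.7,"roll":0},{"fingers":-0.1,"tx":-3.5,"ty":4,"tz":3.6,"roll":0},{"fingers":-0.1,"tx":-3.5,"ty":4.9,"tz":4.5,"roll":0},{"fingers":-0.1,"tx":-3.5,"ty":5.75,"tz":5.2,"roll":0}]'; python3 - <<'E'
from h import *
T=tool();p,d=read_camera("wrist");np.savez("w1.npz",p=p,d=d,T=T);cv2.imwrite("pics/w1.png",p[:,:,::-1])
X=cloud("wrist",d,T);Z=X[...,2]
m=((Z>.082)&(Z<.1)&(X[...,1]<-.18)).astype(np.uint8)
n,l,st,ce=cv2.connectedComponentsWithStats(m)
for i in range(1,n):
    if st[i,4]>30: print("knob",st[i,4],ce[i],np.median(X[l==i],0),X[l==i][:,:2].min(0),X[l==i][:,:2].max(0))
print(T[:3,3],observe()["qpos"],observe()["opening"])
E
```

```text
time: 10.15
tool_pos: [0.4913, -0.3025, 0.2279]
tool_rot: [2.36, 1.567, -0.728]
contact_force: [0.8, -0.1, -0.9]
opening: 0.0414
knob 475 [607.1537  16.3558] [ 0.7401 -0.6416  0.0906] [ 0.7386 -0.7257] [ 0.7415 -0.5786]
knob 2843 [601.0528 141.7112] [ 0.577  -0.6431  0.0861] [ 0.4477 -0.6685] [ 0.7003 -0.6225]
knob 556 [360.3795 136.7878] [ 0.545  -0.3325  0.089 ] [ 0.5339 -0.3441] [ 0.5564 -0.3206]
knob 314 [253.949  224.8217] [ 0.4577 -0.2389  0.0889] [ 0.4475 -0.249 ] [ 0.4651 -0.2268]
knob 312 [354.1538 242.7692] [ 0.4452 -0.3351  0.0889] [ 0.4318 -0.3419] [ 0.4554 -0.3266]
knob 383 [481.0548 389.4517] [ 0.2082 -0.5499  0.092 ] [ 0.1998 -0.5885] [ 0.2169 -0.515 ]
[ 0.4913 -0.3025  0.2279] [-0.6914  0.4543  1.4172 -0.0033  1.2665  0.8292] 0.041412725018081
```

View pics/w1.png

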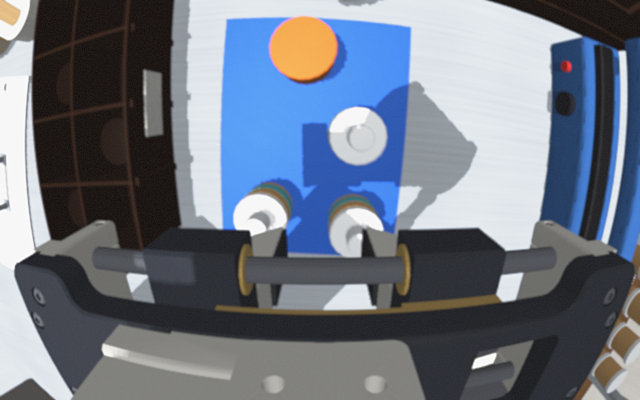

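The wrist view shows knob A in the open at (361,137). B (255,222) and C (354,240) are partly hidden by the gripper. Positions agree with the top view to a few mm, so I'll grip A with the fingers set diagonally.

```bash
python3 -c "from h import *;print(go(.5447,-.331,.067,yaw=48))"
```

```text
tx 3.40 ty 0.67 tz -1.36 roll 4.49 (tip z 0.2028 y-yaw -87.1)
```

```bash
python3 -m crank '[{"fingers":-0.1,"tx":0,"ty":0.35,"tz":-0.7,"roll":1},{"fingers":-0.1,"tx":0,"ty":0.67,"tz":-1.36,"roll":2},{"fingers":-0.1,"tx":0.6,"ty":0.67,"tz":-1.36,"roll":3},{"fingers":-0.1,"tx":1.4,"ty":0.67,"tz":-1.36,"roll":4},{"fingers":-0.1,"tx":2.2,"ty":0.67,"tz":-1.36,"roll":4.5},{"fingers":-0.1,"tx":2.8,"ty":0.67,"tz":-1.36,"roll":4.5},{"fingers":-0.1,"tx":3.3,"ty":0.67,"tz":-1.36,"roll":4.5},{"fingers":-0.1,"tx":3.4,"ty":0.67,"tz":-1.36,"roll":4.5}]' 20
python3 -m crank '[{"fingers":-0.1,"tx":0,"ty":0,"tz":0,"roll":0},{"fingers":-0.6,"tx":0,"ty":0,"tz":0,"roll":0},{"fingers":-1,"tx":0,"ty":0,"tz":0,"roll":0},{"fingers":-1,"tx":0,"ty":0,"tz":0,"roll":0},{"fingers":-1,"tx":0,"ty":0,"tz":0,"roll":0},{"fingers":-1,"tx":-0.3,"ty":0,"tz":0,"roll":0},{"fingers":-1,"tx":-1.2,"ty":0,"tz":0,"roll":0},{"fingers":-1,"tx":-2.4,"ty":0,"tz":0,"roll":0}]' 30
python3 -c "from h import *;print(go(*cellxy(3,-1),.21,yaw=48),observe()['qpos'])"
```

```text
time: 11.2
tool_pos: [0.5482, -0.3246, 0.0898]
tool_rot: [0.248, 1.571, 2.659]
contact_force: [0.2, 1.4, 0.6]
opening: 0.0413
time: 12.2
tool_pos: [0.5474, -0.3244, 0.1861]
tool_rot: [0.05, 1.568, 2.461]
contact_force: [1.1, -0.6, -1.0]
opening: 0.0233
tx -1.22 ty -7.30 tz 1.83 roll 0.01 (tip z 0.1611 y-yaw -131.9) [-0.6553  0.6002  1.2847  0.0001  1.2596  1.6465]
```

```bash
python3 -m crank '[{"fingers":-1,"tx":-1.22,"ty":-0.5,"tz":0.1,"roll":0},{"fingers":-1,"tx":-1.22,"ty":-1.7,"tz":0.4,"roll":0},{"fingers":-1,"tx":-1.22,"ty":-3,"tz":0.75,"roll":0},{"fingers":-1,"tx":-1.22,"ty":-4.3,"tz":1.1,"roll":0},{"fingers":-1,"tx":-1.22,"ty":-5.6,"tz":1.4,"roll":0},{"fingers":-1,"tx":-1.22,"ty":-6.8,"tz":1.7,"roll":0},{"fingers":-1,"tx":-1.22,"ty":-7.3,"tz":1.83,"roll":0},{"fingers":-1,"tx":-1.22,"ty":-7.3,"tz":1.83,"roll":0}]'
python3 - <<'E'
from h import *
T=tool();p,d=read_camera("wrist");np.savez("w2.npz",p=p,d=d,T=T);cv2.imwrite("pics/w2.png",p[:,:,::-1])
print(go(*cellxy(3,-1),.073,yaw=48),observe()['opening'],T[:3,3])
E
```

```text
time: 13.2
tool_pos: [0.6886, -0.0576, 0.2345]
tool_rot: [1.432, 1.57, -2.439]
contact_force: [-0.4, 0.4, -1.5]
opening: 0.0231
tx 3.41 ty -0.02 tz 0.02 roll 0.01 (tip z 0.2095 y-yaw -131.9) 0.023391705950742914 [ 0.6886 -0.0576  0.2345]
```

View pics/w2.png

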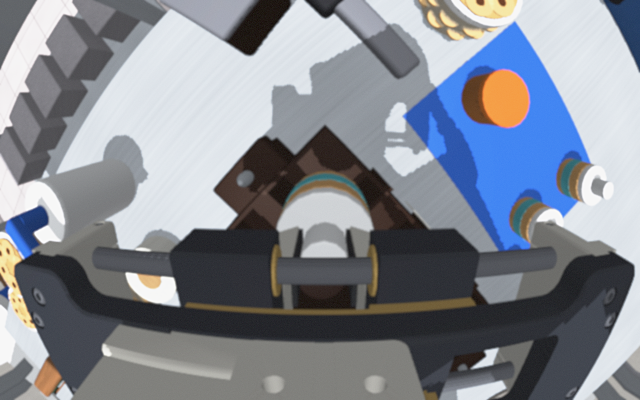

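The jar is held upright over the far-right cell, with its top at about (325,235) between the fingers. I'll lower it slowly.

```bash
python3 -m crank '[{"fingers":-1,"tx":0.8,"ty":0,"tz":0,"roll":0},{"fingers":-1,"tx":1.6,"ty":0,"tz":0,"roll":0},{"fingers":-1,"tx":2.2,"ty":0,"tz":0,"roll":0},{"fingers":-1,"tx":2.7,"ty":0,"tz":0,"roll":0},{"fingers":-1,"tx":3.1,"ty":0,"tz":0,"roll":0},{"fingers":-1,"tx":3.35,"ty":0,"tz":0,"roll":0},{"fingers":-1,"tx":3.44,"ty":0,"tz":0,"roll":0},{"fingers":-1,"tx":3.44,"ty":0,"tz":0,"roll":0}]'; python3 -c "from h import *;print(go(*cellxy(3,-1),.070))"
```

```text
time: 14.25
tool_pos: [0.6886, -0.0588, 0.0973]
tool_rot: [-2.844, 1.57, -0.434]
contact_force: [0.2, 0.9, -0.8]
opening: 0.0231
tx 0.06 ty -0.00 tz 0.02 (tip z 0.0723 y-yaw -131.9)
```

```bash
python3 -m crank '[{"fingers":-1,"tx":0.02,"ty":0,"tz":0,"roll":0},{"fingers":-1,"tx":0.03,"ty":0,"tz":0,"roll":0},{"fingers":-1,"tx":0.04,"ty":0,"tz":0,"roll":0},{"fingers":-1,"tx":0.05,"ty":0,"tz":0,"roll":0},{"fingers":-1,"tx":0.06,"ty":0,"tz":0,"roll":0},{"fingers":-1,"tx":0.06,"ty":0,"tz":0,"roll":0},{"fingers":-1,"tx":0.06,"ty":0,"tz":0,"roll":0},{"fingers":-1,"tx":0.06,"ty":0,"tz":0,"roll":0}]'; python3 -c "from h import *;print(go(*cellxy(3,-1),.070))"
python3 -m crank '[{"fingers":-0.3,"tx":0,"ty":0,"tz":0,"roll":0},{"fingers":-0.3,"tx":0,"ty":0,"tz":0,"roll":0},{"fingers":-0.3,"tx":0,"ty":0,"tz":0,"roll":0},{"fingers":-0.3,"tx":-0.3,"ty":0,"tz":0,"roll":0},{"fingers":-0.3,"tx":-1,"ty":0,"tz":0,"roll":0},{"fingers":-0.3,"tx":-2,"ty":0,"tz":0,"roll":0},{"fingers":-0.3,"tx":-3.3,"ty":0,"tz":0,"roll":0},{"fingers":-0.1,"tx":-3.3,"ty":0,"tz":0,"roll":0}]'; python3 -c "from h import *;print(go(.4523,-.2344,.21,yaw=48))"
```

```text
time: 15.25
tool_pos: [0.6889, -0.0589, 0.0959]
tool_rot: [-2.774, 1.569, -0.364]
contact_force: [-1.1, -0.9, 6.9]
opening: 0.0235
tx 0.02 ty -0.00 tz 0.03 (tip z 0.0709 y-yaw -131.9)
time: 16.25
tool_pos: [0.6906, -0.059, 0.2333]
tool_rot: [-2.61, 1.559, -0.199]
contact_force: [0.1, -0.0, -0.5]
opening: 0.0379
tx -0.10 ty 7.24 tz 1.51 roll 0.01 (tip z 0.2083 y-yaw -131.9)
```

```bash
cat >> h.py <<'E'
def knobs(show=None):
    p,d=read_camera("top");X=cloud("top",d);Z=X[...,2];m=((Z>.08)&(Z<.1)&(X[...,1]<-.16)&(X[...,1]>-.42)&(X[...,0]>.36)&(X[...,0]<.62)).astype(np.uint8)
    n,l,st,ce=cv2.connectedComponentsWithStats(m)
    for i in range(1,n):
        if st[i,4]>30: q=X[l==i];print("knob",st[i,4],ce[i],(q.min(0)+q.max(0))[:2]/2,np.median(q,0))
    if show: cv2.imwrite(show,p[:,:,::-1])
    return p,d
E
python3 - <<'E'
from h import *
knobs("pics/top2.png")
E
```

```text
knob 110 [486.1727 268.7455] [ 0.4433 -0.3367] [ 0.4423 -0.3357  0.0895]
knob 106 [436.8208 284.2736] [ 0.4086 -0.2289] [ 0.4095 -0.2284  0.0894]
```

Sample B has been knocked from (0.452,-0.234) to (0.409,-0.229) and is still upright. I'll go there.

```bash
python3 -c "from h import *;print(go(.409,-.2285,.21,yaw=48))"
```

```text
tx -0.16 ty 7.84 tz 2.39 roll 0.01 (tip z 0.2050 y-yaw -131.9)
```

```bash
python3 -m crank '[{"fingers":-0.1,"tx":-0.1,"ty":1,"tz":0.3,"roll":0},{"fingers":-0.1,"tx":-0.1,"ty":2.3,"tz":0.7,"roll":0},{"fingers":-0.1,"tx":-0.1,"ty":3.7,"tz":1.1,"roll":0},{"fingers":-0.1,"tx":-0.1,"ty":5.1,"tz":1.55,"roll":0},{"fingers":-0.1,"tx":-0.1,"ty":6.5,"tz":2,"roll":0},{"fingers":-0.1,"tx":-0.1,"ty":7.5,"tz":2.3,"roll":0},{"fingers":-0.1,"tx":-0.1,"ty":7.84,"tz":2.39,"roll":0},{"fingers":-0.1,"tx":-0.1,"ty":7.84,"tz":2.39,"roll":0}]'; python3 - <<'E'
from h import *
read_camera("wrist");read_camera("wrist")
T=tool();p,d=read_camera("wrist");X=cloud("wrist",d,T);Z=X[...,2]
m=((Z>.082)&(Z<.1)&(np.hypot(X[...,0]-.409,X[...,1]+.2285)<.05))
q=X[m];print(m.sum(),(q.min(0)+q.max(0))/2,np.median(q,0))
print(go(.409,-.2285,.067,yaw=48),T[:3,3])
E
```

```text
time: 17.3
tool_pos: [0.4079, -0.2284, 0.2304]
tool_rot: [-1.06, 1.57, 1.349]
contact_force: [0.9, -0.3, -0.1]
opening: 0.0414
522 [ 0.4098 -0.2316  0.0869] [ 0.4099 -0.2321  0.089 ]
tx 3.46 ty 0.01 tz -0.02 roll 0.02 (tip z 0.2053 y-yaw -131.8) [ 0.4088 -0.2279  0.2303]
```

```bash
python3 -m crank '[{"fingers":-0.1,"tx":0.8,"ty":0.03,"tz":-0.05,"roll":0},{"fingers":-0.1,"tx":1.8,"ty":0.03,"tz":-0.05,"roll":0},{"fingers":-0.1,"tx":2.7,"ty":0.03,"tz":-0.05,"roll":0},{"fingers":-0.1,"tx":3.3,"ty":0.03,"tz":-0.05,"roll":0},{"fingers":-0.1,"tx":3.48,"ty":0.03,"tz":-0.05,"roll":0},{"fingers":-0.1,"tx":3.48,"ty":0.03,"tz":-0.05,"roll":0},{"fingers":-0.1,"tx":3.48,"ty":0.03,"tz":-0.05,"roll":0},{"fingers":-0.6,"tx":3.48,"ty":0.03,"tz":-0.05,"roll":0}]' 30
python3 -m crank '[{"fingers":-1,"tx":0,"ty":0,"tz":0,"roll":0},{"fingers":-1,"tx":0,"ty":0,"tz":0,"roll":0},{"fingers":-1,"tx":0,"ty":0,"tz":0,"roll":0},{"fingers":-1,"tx":-0.2,"ty":0,"tz":0,"roll":0},{"fingers":-1,"tx":-0.8,"ty":0,"tz":0,"roll":0},{"fingers":-1,"tx":-2,"ty":0,"tz":0,"roll":0},{"fingers":-1,"tx":-3.6,"ty":0,"tz":0,"roll":0},{"fingers":-1,"tx":-3.6,"ty":0,"tz":0,"roll":0}]' 30
python3 -c "from h import *;print(go(*cellxy(0,-1),.21,yaw=48))"
```

```text
time: 18.45
tool_pos: [0.4091, -0.2308, 0.0922]
tool_rot: [-3.114, 1.569, -0.704]
contact_force: [0.5, 0.7, -0.2]
opening: 0.0353
time: 19.45
tool_pos: [0.4103, -0.2319, 0.2399]
tool_rot: [-3.102, 1.561, -0.692]
contact_force: [-0.1, 0.9, -2.0]
opening: 0.023
tx 0.10 ty -3.73 tz 1.86 roll 0.01 (tip z 0.2149 y-yaw -131.9)
```

```bash
python3 -m crank '[{"fingers":-1,"tx":0,"ty":-0.8,"tz":0.4,"roll":0},{"fingers":-1,"tx":0,"ty":-2,"tz":1,"roll":0},{"fingers":-1,"tx":0,"ty":-3.1,"tz":1.5,"roll":0},{"fingers":-1,"tx":0,"ty":-3.6,"tz":1.8,"roll":0},{"fingers":-1,"tx":0,"ty":-3.73,"tz":1.86,"roll":0},{"fingers":-1,"tx":0,"ty":-3.73,"tz":1.86,"roll":0},{"fingers":-1,"tx":0,"ty":-3.73,"tz":1.86,"roll":0},{"fingers":-1,"tx":0,"ty":-3.73,"tz":1.86,"roll":0}]'; python3 -c "
from h import *
T=tool();p,d=read_camera('wrist');cv2.imwrite('pics/w3.png',p[:,:,::-1]);print(go(*cellxy(0,-1),.0735,yaw=48))"
```

```text
time: 20.45
tool_pos: [0.4527, -0.0706, 0.2352]
tool_rot: [1.48, 1.571, -2.394]
contact_force: [0.3, 0.4, -2.8]
opening: 0.0232
tx 3.42 ty -0.02 tz -0.04 roll 0.00 (tip z 0.2102 y-yaw -132.0)
```

```bash
python3 -m crank '[{"fingers":-1,"tx":0.8,"ty":-0.02,"tz":-0.04,"roll":0},{"fingers":-1,"tx":1.6,"ty":-0.02,"tz":-0.04,"roll":0},{"fingers":-1,"tx":2.2,"ty":-0.02,"tz":-0.04,"roll":0},{"fingers":-1,"tx":2.7,"ty":-0.02,"tz":-0.04,"roll":0},{"fingers":-1,"tx":3.1,"ty":-0.02,"tz":-0.04,"roll":0},{"fingers":-1,"tx":3.35,"ty":-0.02,"tz":-0.04,"roll":0},{"fingers":-1,"tx":3.42,"ty":-0.02,"tz":-0.04,"roll":0},{"fingers":-1,"tx":3.42,"ty":-0.02,"tz":-0.04,"roll":0}]'
python3 -m crank '[{"fingers":-1,"tx":0.01,"ty":0,"tz":0,"roll":0},{"fingers":-1,"tx":0.02,"ty":0,"tz":0,"roll":0},{"fingers":-1,"tx":0.03,"ty":0,"tz":0,"roll":0},{"fingers":-1,"tx":0.04,"ty":0,"tz":0,"roll":0},{"fingers":-1,"tx":0.04,"ty":0,"tz":0,"roll":0},{"fingers":-1,"tx":0.04,"ty":0,"tz":0,"roll":0},{"fingers":-1,"tx":0.04,"ty":0,"tz":0,"roll":0},{"fingers":-1,"tx":0.04,"ty":0,"tz":0,"roll":0}]'
```

```text
time: 21.5
tool_pos: [0.4548, -0.0704, 0.0988]
tool_rot: [-2.871, 1.57, -0.461]
contact_force: [0.5, 0.0, -1.8]
opening: 0.0234
time: 22.5
tool_pos: [0.4548, -0.0702, 0.0977]
tool_rot: [-2.737, 1.57, -0.326]
contact_force: [-2.6, 0.5, 7.2]
opening: 0.023
```

Contact with the floor. I'll release and go back over the third jar.

```bash
python3 -m crank '[{"fingers":-0.3,"tx":0,"ty":0,"tz":0,"roll":0},{"fingers":-0.3,"tx":0,"ty":0,"tz":0,"roll":0},{"fingers":-0.3,"tx":0,"ty":0,"tz":0,"roll":0},{"fingers":-0.3,"tx":-0.3,"ty":0,"tz":0,"roll":0},{"fingers":-0.3,"tx":-1,"ty":0,"tz":0,"roll":0},{"fingers":-0.3,"tx":-2,"ty":0,"tz":0,"roll":0},{"fingers":-0.3,"tx":-3.3,"ty":0,"tz":0,"roll":0},{"fingers":-0.1,"tx":-3.3,"ty":0,"tz":0,"roll":0}]'; python3 -c "
from h import *
read_camera('wrist');p,d=knobs('pics/top3.png');print(go(.443,-.336,.21,yaw=48))"
```

```text
time: 23.5
tool_pos: [0.4566, -0.0708, 0.2333]
tool_rot: [-2.739, 1.561, -0.329]
contact_force: [-0.2, -1.2, 0.2]
opening: 0.0382
knob 110 [486.2636 268.6909] [ 0.4433 -0.3366] [ 0.4423 -0.3358  0.0892]
tx -0.14 ty 5.14 tz -4.22 roll 0.01 (tip z 0.2044 y-yaw -131.9)
```

View pics/top3.png

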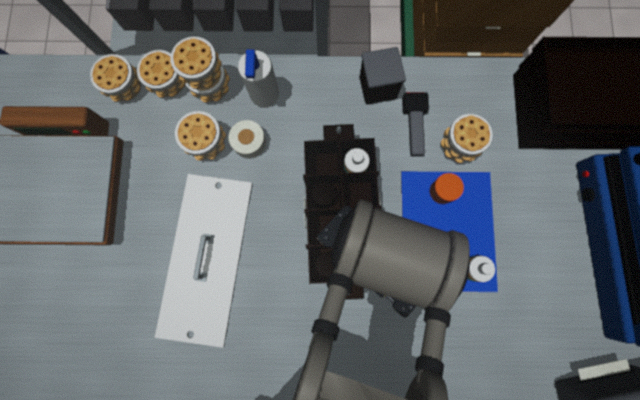

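Sample A stands upright in the far-right cell at (357,160). Sample C is unmoved at (481,268), and the lid is unmoved.

```bash
python3 -m crank '[{"fingers":-0.1,"tx":-0.1,"ty":0.7,"tz":-0.6,"roll":0},{"fingers":-0.1,"tx":-0.1,"ty":1.6,"tz":-1.3,"roll":0},{"fingers":-0.1,"tx":-0.1,"ty":2.6,"tz":-2.1,"roll":0},{"fingers":-0.1,"tx":-0.1,"ty":3.6,"tz":-2.95,"roll":0},{"fingers":-0.1,"tx":-0.1,"ty":4.6,"tz":-3.75,"roll":0},{"fingers":-0.1,"tx":-0.1,"ty":5.14,"tz":-4.22,"roll":0},{"fingers":-0.1,"tx":-0.1,"ty":5.14,"tz":-4.22,"roll":0},{"fingers":-0.1,"tx":-0.1,"ty":5.14,"tz":-4.22,"roll":0}]'; python3 - <<'E'
from h import *
read_camera("wrist")
T=tool();p,d=read_camera("wrist");X=cloud("wrist",d,T);Z=X[...,2]
m=((Z>.082)&(Z<.1)&(np.hypot(X[...,0]-.443,X[...,1]+.336)<.05))
q=X[m];print(m.sum(),(q.min(0)+q.max(0))/2,np.median(q,0))
print(go(.4438,-.3368,.066,yaw=48),T[:3,3])
E
```

```text
time: 24.6
tool_pos: [0.4425, -0.3349, 0.2317]
tool_rot: [-0.161, 1.568, 2.249]
contact_force: [0.3, -0.3, 0.9]
opening: 0.0413
510 [ 0.4438 -0.3395  0.0866] [ 0.4444 -0.3398  0.089 ]
tx 3.54 ty 0.03 tz -0.06 roll 0.02 (tip z 0.2075 y-yaw -131.8) [ 0.4428 -0.3346  0.2322]
```

```bash
python3 -m crank '[{"fingers":-0.1,"tx":0.8,"ty":0.05,"tz":-0.08,"roll":0},{"fingers":-0.1,"tx":1.8,"ty":0.05,"tz":-0.08,"roll":0},{"fingers":-0.1,"tx":2.7,"ty":0.05,"tz":-0.08,"roll":0},{"fingers":-0.1,"tx":3.3,"ty":0.05,"tz":-0.08,"roll":0},{"fingers":-0.1,"tx":3.52,"ty":0.05,"tz":-0.08,"roll":0},{"fingers":-0.1,"tx":3.52,"ty":0.05,"tz":-0.08,"roll":0},{"fingers":-0.1,"tx":3.52,"ty":0.05,"tz":-0.08,"roll":0},{"fingers":-0.6,"tx":3.52,"ty":0.05,"tz":-0.08,"roll":0}]' 30
python3 -m crank '[{"fingers":-1,"tx":0,"ty":0,"tz":0,"roll":0},{"fingers":-1,"tx":0,"ty":0,"tz":0,"roll":0},{"fingers":-1,"tx":0,"ty":0,"tz":0,"roll":0},{"fingers":-1,"tx":-0.2,"ty":0,"tz":0,"roll":0},{"fingers":-1,"tx":-0.8,"ty":0,"tz":0,"roll":0},{"fingers":-1,"tx":-2,"ty":0,"tz":0,"roll":0},{"fingers":-1,"tx":-3.6,"ty":0,"tz":0,"roll":0},{"fingers":-1,"tx":-3.6,"ty":0,"tz":0,"roll":0}]' 30
python3 -c "from h import *;print(go(*cellxy(2,-1),.21,yaw=48))"
```

```text
time: 25.7
tool_pos: [0.4444, -0.34, 0.0932]
tool_rot: [3.07, 1.569, -0.803]
contact_force: [-0.1, 0.1, 0.0]
opening: 0.0354
time: 26.7
tool_pos: [0.4455, -0.3412, 0.2415]
tool_rot: [3.066, 1.56, -0.806]
contact_force: [0.1, 0.4, -2.3]
opening: 0.0233
tx 0.14 ty -7.94 tz 1.59 roll 0.01 (tip z 0.2165 y-yaw -131.9)
```

```bash
python3 -m crank '[{"fingers":-1,"tx":0,"ty":-0.8,"tz":0.2,"roll":0},{"fingers":-1,"tx":0,"ty":-2.1,"tz":0.4,"roll":0},{"fingers":-1,"tx":0,"ty":-3.5,"tz":0.7,"roll":0},{"fingers":-1,"tx":0,"ty":-5,"tz":1,"roll":0},{"fingers":-1,"tx":0,"ty":-6.4,"tz":1.3,"roll":0},{"fingers":-1,"tx":0,"ty":-7.5,"tz":1.5,"roll":0},{"fingers":-1,"tx":0,"ty":-7.94,"tz":1.59,"roll":0},{"fingers":-1,"tx":0,"ty":-7.94,"tz":1.59,"roll":0}]'; python3 -c "
from h import *
T=tool();p,d=read_camera('wrist');cv2.imwrite('pics/w4.png',p[:,:,::-1]);print(go(*cellxy(2,-1),.0745,yaw=48))"
```

```text
time: 27.7
tool_pos: [0.6084, -0.0602, 0.235]
tool_rot: [0.731, 1.569, -3.14]
contact_force: [0.3, -0.5, -1.8]
opening: 0.0231
tx 3.39 ty -0.02 tz -0.07 roll 0.01 (tip z 0.2102 y-yaw -131.9)
```

```bash
python3 -m crank '[{"fingers":-1,"tx":0.8,"ty":-0.02,"tz":-0.06,"roll":0},{"fingers":-1,"tx":1.6,"ty":-0.02,"tz":-0.06,"roll":0},{"fingers":-1,"tx":2.2,"ty":-0.02,"tz":-0.06,"roll":0},{"fingers":-1,"tx":2.7,"ty":-0.02,"tz":-0.06,"roll":0},{"fingers":-1,"tx":3.1,"ty":-0.02,"tz":-0.06,"roll":0},{"fingers":-1,"tx":3.33,"ty":-0.02,"tz":-0.06,"roll":0},{"fingers":-1,"tx":3.38,"ty":-0.02,"tz":-0.06,"roll":0},{"fingers":-1,"tx":3.38,"ty":-0.02,"tz":-0.06,"roll":0}]'
python3 -m crank '[{"fingers":-1,"tx":0.01,"ty":0,"tz":0,"roll":0},{"fingers":-1,"tx":0.02,"ty":0,"tz":0,"roll":0},{"fingers":-1,"tx":0.03,"ty":0,"tz":0,"roll":0},{"fingers":-1,"tx":0.04,"ty":0,"tz":0,"roll":0},{"fingers":-1,"tx":0.04,"ty":0,"tz":0,"roll":0},{"fingers":-1,"tx":0.04,"ty":0,"tz":0,"roll":0},{"fingers":-1,"tx":0.04,"ty":0,"tz":0,"roll":0},{"fingers":-1,"tx":0.04,"ty":0,"tz":0,"roll":0}]'
```

```text
time: 28.75
tool_pos: [0.6113, -0.0619, 0.1014]
tool_rot: [-2.776, 1.57, -0.366]
contact_force: [0.1, 0.6, -1.0]
opening: 0.0232
time: 29.75
tool_pos: [0.611, -0.0618, 0.0993]
tool_rot: [2.582, 1.571, -1.291]
contact_force: [0.5, 1.0, -1.3]
opening: 0.0229
```

```bash
python3 -m crank '[{"fingers":-1,"tx":0.01,"ty":0,"tz":0,"roll":0},{"fingers":-1,"tx":0.02,"ty":0,"tz":0,"roll":0},{"fingers":-1,"tx":0.03,"ty":0,"tz":0,"roll":0},{"fingers":-1,"tx":0.04,"ty":0,"tz":0,"roll":0},{"fingers":-1,"tx":0.04,"ty":0,"tz":0,"roll":0},{"fingers":-1,"tx":0.04,"ty":0,"tz":0,"roll":0},{"fingers":-1,"tx":0.04,"ty":0,"tz":0,"roll":0},{"fingers":-1,"tx":0.04,"ty":0,"tz":0,"roll":0}]'
```

```text
time: 30.75
tool_pos: [0.6112, -0.0617, 0.0986]
tool_rot: [-2.616, 1.57, -0.205]
contact_force: [-1.8, 0.9, 5.4]
opening: 0.0231
```

```bash
python3 -m crank '[{"fingers":-0.3,"tx":0,"ty":0,"tz":0,"roll":0},{"fingers":-0.3,"tx":0,"ty":0,"tz":0,"roll":0},{"fingers":-0.3,"tx":0,"ty":0,"tz":0,"roll":0},{"fingers":-0.3,"tx":-0.3,"ty":0,"tz":0,"roll":0},{"fingers":-0.3,"tx":-1,"ty":0,"tz":0,"roll":0},{"fingers":-0.3,"tx":-2,"ty":0,"tz":0,"roll":0},{"fingers":-0.3,"tx":-3.3,"ty":0,"tz":0,"roll":0},{"fingers":-0.1,"tx":-3.3,"ty":0,"tz":0,"roll":0}]'; python3 - <<'E'
from h import *
p,d=read_camera("top");np.savez("top4.npz",p=p,d=d)
hsv=cv2.cvtColor(p,cv2.COLOR_RGB2HSV)
m=((hsv[...,1]<40)&(hsv[...,2]>185)).astype(np.uint8);m[:,:140]=0;m[:165]=0;m[:,265:]=0
cs,_=cv2.findContours(m,cv2.RETR_CCOMP,cv2.CHAIN_APPROX_NONE);c=max(cs,key=cv2.contourArea)
print("lid",cv2.minAreaRect((plane("top",c[:,0],.006)[:,:2]*1000).astype(np.float32)))
for h in cs:
    a=cv2.contourArea(h)
    if 30<a<120:
        M=cv2.moments(h);u=[M["m10"]/M["m00"],M["m01"]/M["m00"]];print(" blob",a,u,plane("top",[u],.006)[0])
X=cloud("top",d);Z=X[...,2];q=X[(Z>.03)&(Z<.06)&(np.hypot(X[...,0]-.464,X[...,1]-.3)<.1)];
if len(q)>5: print("bar",len(q),np.median(q,0),cv2.minAreaRect((q[:,:2]*1000).astype(np.float32)))
print(go(.4634,.2994,.2,yaw=82.65))
E
```

```text
time: 31.75
tool_pos: [0.6132, -0.0622, 0.2356]
tool_rot: [-2.643, 1.56, -0.232]
contact_force: [0.1, -0.2, -0.1]
opening: 0.0377
lid ((464.05560302734375, 299.68817138671875), (157.7576141357422, 387.1937255859375), 82.74931335449219)
 blob 82.5 [189.7111111111111, 334.16565656565655] [0.2877 0.3217 0.006 ]
 blob 61.0 [217.76502732240436, 185.1448087431694] [0.6387 0.277  0.006 ]
bar 279 [0.4627 0.2971 0.0473] ((463.0702819824219, 297.9626159667969), (13.078069686889648, 100.0270004272461), 82.88024139404297)
tx 0.16 ty -4.24 tz 8.80 roll -3.45 (tip z 0.2076 y-yaw -131.9)
```

```bash
python3 -m crank '[{"fingers":-0.1,"tx":0,"ty":-0.5,"tz":1,"roll":-0.5},{"fingers":-0.1,"tx":0,"ty":-1,"tz":2.1,"roll":-1},{"fingers":-0.1,"tx":0,"ty":-1.6,"tz":3.3,"roll":-1.5},{"fingers":-0.1,"tx":0,"ty":-2.2,"tz":4.5,"roll":-2},{"fingers":-0.1,"tx":0,"ty":-2.75,"tz":5.7,"roll":-2.5},{"fingers":-0.1,"tx":0,"ty":-3.3,"tz":6.9,"roll":-3},{"fingers":-0.1,"tx":0,"ty":-3.85,"tz":8,"roll":-3.45},{"fingers":-0.1,"tx":0,"ty":-4.24,"tz":8.8,"roll":-3.45}]'
python3 -m crank '[{"fingers":-0.1,"tx":0,"ty":0,"tz":0,"roll":0},{"fingers":-0.1,"tx":0,"ty":0,"tz":0,"roll":0},{"fingers":-0.1,"tx":0,"ty":0,"tz":0,"roll":0},{"fingers":-0.1,"tx":0,"ty":0,"tz":0,"roll":0},{"fingers":-0.1,"tx":0,"ty":0,"tz":0,"roll":0},{"fingers":-0.1,"tx":0,"ty":0,"tz":0,"roll":0},{"fingers":-0.1,"tx":0,"ty":0,"tz":0,"roll":0},{"fingers":-0.1,"tx":0,"ty":0,"tz":0,"roll":0}]'
python3 - <<'E'
from h import *
T=tool();p,d=read_camera("wrist");np.savez("w5.npz",p=p,d=d,T=T);cv2.imwrite("pics/w5.png",p[:,:,::-1])
print(go(.4632,.2990,.03,yaw=82.65))
X=cloud("wrist",d,T);Z=X[...,2]
q=X[(Z>.04)&(Z<.06)&(np.hypot(X[...,0]-.464,X[...,1]-.3)<.08)];print("bar",len(q),np.median(q,0),cv2.minAreaRect((q[:,:2]*1000).astype(np.float32)))
E
```

```text
time: 32.8
tool_pos: [0.4606, 0.3011, 0.2286]
tool_rot: [0.543, 1.568, -2.725]
contact_force: [-0.3, 0.6, -0.2]
opening: 0.041
time: 33.8
tool_pos: [0.4622, 0.2996, 0.2297]
tool_rot: [1.731, 1.571, -1.539]
contact_force: [0.1, -0.2, 0.4]
opening: 0.0416
tx 4.37 ty 0.01 tz -0.03 roll -0.00 (tip z 0.2047 y-yaw -97.4)
bar 1015 [0.4663 0.2963 0.0469] ((464.5247802734375, 296.412841796875), (10.869478225708008, 99.05345153808594), 82.6080322265625)
```

View pics/w5.png

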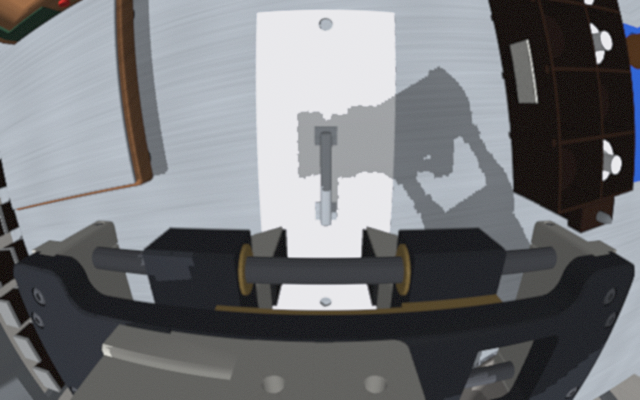

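The wrist view shows both lid holes, at (326,24) and (326,302), and the bar spanning (326,130) to (326,222). Next I'll descend on the bar.

```bash
python3 -c "
from h import *
z=np.load('w5.npz');T=z['T'];print('holes',plane('wrist',[[326,24],[326,302]],.006,T),'pins',plane('wrist',[[602,215]],.11,T));print(go(.4638,.2975,.024,yaw=82.65))"
python3 -m crank '[{"fingers":-0.1,"tx":1,"ty":0.06,"tz":-0.04,"roll":0},{"fingers":-0.1,"tx":2.2,"ty":0.06,"tz":-0.04,"roll":0},{"fingers":-0.1,"tx":3.3,"ty":0.06,"tz":-0.04,"roll":0},{"fingers":-0.1,"tx":4.1,"ty":0.06,"tz":-0.04,"roll":0},{"fingers":-0.1,"tx":4.5,"ty":0.06,"tz":-0.04,"roll":0},{"fingers":-0.1,"tx":4.5,"ty":0.06,"tz":-0.04,"roll":0},{"fingers":-0.1,"tx":4.5,"ty":0.06,"tz":-0.04,"roll":0},{"fingers":-0.1,"tx":4.5,"ty":0.06,"tz":-0.04,"roll":0}]' 60
python3 -c "from h import *;print(go(.4638,.2975,.024,yaw=82.65))"
python3 -m crank '[{"fingers":-0.4,"tx":0,"ty":0,"tz":0,"roll":0},{"fingers":-0.6,"tx":0,"ty":0,"tz":0,"roll":0},{"fingers":-1,"tx":0,"ty":0,"tz":0,"roll":0},{"fingers":-1,"tx":0,"ty":0,"tz":0,"roll":0},{"fingers":-1,"tx":0,"ty":0,"tz":0,"roll":0},{"fingers":-1,"tx":0,"ty":0,"tz":0,"roll":0},{"fingers":-1,"tx":0,"ty":0,"tz":0,"roll":0},{"fingers":-1,"tx":0,"ty":0,"tz":0,"roll":0}]' 60
```

```text
holes [[0.6387 0.2737 0.006 ]
 [0.2887 0.3186 0.006 ]] pins [[ 0.399  -0.0308  0.11  ]]
tx 4.52 ty 0.05 tz -0.05 roll -0.00 (tip z 0.2047 y-yaw -97.4)
time: 34.85
tool_pos: [0.4643, 0.2973, 0.051]
tool_rot: [-2.605, 1.568, 0.408]
contact_force: [-0.1, 0.0, 0.4]
opening: 0.0412
tx 0.05 ty -0.00 tz 0.01 roll -0.00 (tip z 0.0260 y-yaw -97.4)
time: 35.85
tool_pos: [0.4636, 0.2971, 0.0498]
tool_rot: [-2.623, 1.571, 0.39]
contact_force: [-1.0, 0.8, 1.2]
opening: 0.0117
```

```bash
python3 -m crank '[{"fingers":-1,"tx":-0.15,"ty":0,"tz":0,"roll":0},{"fingers":-1,"tx":-0.5,"ty":0,"tz":0,"roll":0},{"fingers":-1,"tx":-1.1,"ty":0,"tz":0,"roll":0},{"fingers":-1,"tx":-1.9,"ty":0,"tz":0,"roll":0},{"fingers":-1,"tx":-2.8,"ty":0,"tz":0,"roll":0},{"fingers":-1,"tx":-3.6,"ty":0,"tz":0,"roll":0},{"fingers":-1,"tx":-4.1,"ty":0,"tz":0,"roll":0},{"fingers":-1,"tx":-4.3,"ty":0,"tz":0,"roll":0}]'
python3 -m crank '[{"fingers":-1,"tx":0,"ty":0,"tz":0,"roll":0},{"fingers":-1,"tx":0,"ty":0,"tz":0,"roll":0},{"fingers":-1,"tx":0,"ty":0,"tz":0,"roll":0},{"fingers":-1,"tx":0,"ty":0,"tz":0,"roll":0},{"fingers":-1,"tx":0,"ty":0,"tz":0,"roll":0},{"fingers":-1,"tx":0,"ty":0,"tz":0,"roll":0},{"fingers":-1,"tx":0,"ty":0,"tz":0,"roll":0},{"fingers":-1,"tx":0,"ty":0,"tz":0,"roll":0}]'
python3 - <<'E'
from h import *
T=tool();p,d=read_camera("wrist");np.savez("w6.npz",p=p,d=d,T=T);cv2.imwrite("pics/w6.png",p[:,:,::-1])
# wide depth check of tilt: plane fit of lid top in tool frame
X=cloud("wrist",d,T);q=(X.reshape(-1,3)-T[:3,3])@T[:3,:3];hsv=cv2.cvtColor(p,cv2.COLOR_RGB2HSV).reshape(-1,3)
m=(hsv[:,1]<30)&(hsv[:,2]>200)&(q[:,0]>.02)&(q[:,0]<.07)&(abs(q[:,1])<.075)&(abs(q[:,2])<.2)
A=np.c_[q[m][:,1:],np.ones(m.sum())];print(m.sum(),np.linalg.lstsq(A,q[m][:,0],rcond=None)[0],"tool x = a*y+b*z+c")
print(go(.5692,-.0257,.185,yaw=93.14),T[:3,3],observe()["opening"],observe()["qpos"])
E
```

```text
time: 36.85
tool_pos: [0.4637, 0.297, 0.2234]
tool_rot: [-2.642, 1.569, 0.37]
contact_force: [-0.1, 0.4, -5.5]
opening: 0.0112
time: 37.85
tool_pos: [0.4635, 0.297, 0.2217]
tool_rot: [2.967, 1.571, -0.304]
contact_force: [0.1, -0.2, -5.5]
opening: 0.0113
34214 [-0.0002 -0.0007  0.0446] tool x = a*y+b*z+c
tx 0.29 ty 7.66 tz -3.66 roll -1.05 (tip z 0.1967 y-yaw -97.4) [0.4635 0.297  0.2217] 0.011020242760828124 [ 0.4306  0.4135  1.5008 -0.0001  1.2272  2.1304]
```

View pics/w6.png

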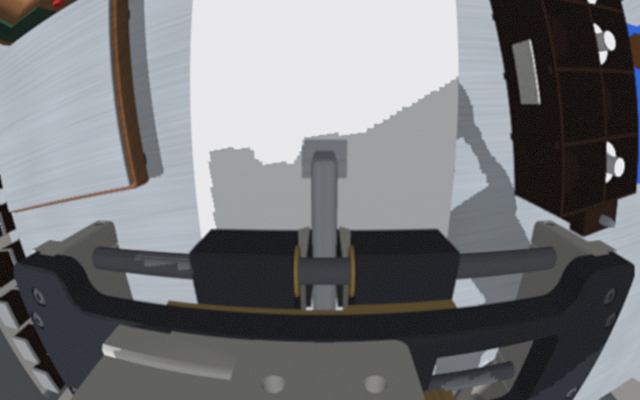

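The lid is level and centred in the jaws. Now I'll refine the pins using wrist crops (near pin at about (605,220)) and averaged top-camera depth.

```bash
python3 - <<'E'
from h import *
f=lambda im,u,v:cv2.resize(im[v-20:v+20,u-25:u+25],(400,300),interpolation=cv2.INTER_CUBIC)
w5,w6,w2=[np.load(x)["p"] for x in("w5.npz","w6.npz","w2.npz")]
ps=[];ds=[]
for k in range(5):
    p,d=read_camera("top");ps.append(p.astype(float));ds.append(d)
pm=np.mean(ps,0);dm=np.median(ds,0);np.savez("top5.npz",p=pm,d=dm)
im=np.vstack([np.hstack([f(w5,602,215),f(w6,605,222)]),np.hstack([f(pm.astype(np.uint8),339,130),f(pm.astype(np.uint8),347,292)])])
cv2.imwrite("pics/pins.png",cv2.convertScaleAbs(im[:,:,::-1],alpha=1.4,beta=15))
X=cloud("top",dm);Z=X[...,2]
for u,v in((339,130),(347,291)):
    s=(slice(v-8,v+8),slice(u-8,u+8));m=Z[s]>.107;q=X[s][m];print(m.sum(),np.c_[np.nonzero(m)][:,::-1]+[u-8,v-8] if 0 else "",(q.min(0)+q.max(0))/2,np.median(q,0))
E
```

```text
27  [ 0.7445 -0.016   0.1176] [ 0.7442 -0.0167  0.1178]
29  [ 0.3935 -0.036   0.1197] [ 0.3931 -0.0349  0.1188]
```

View pics/pins.png

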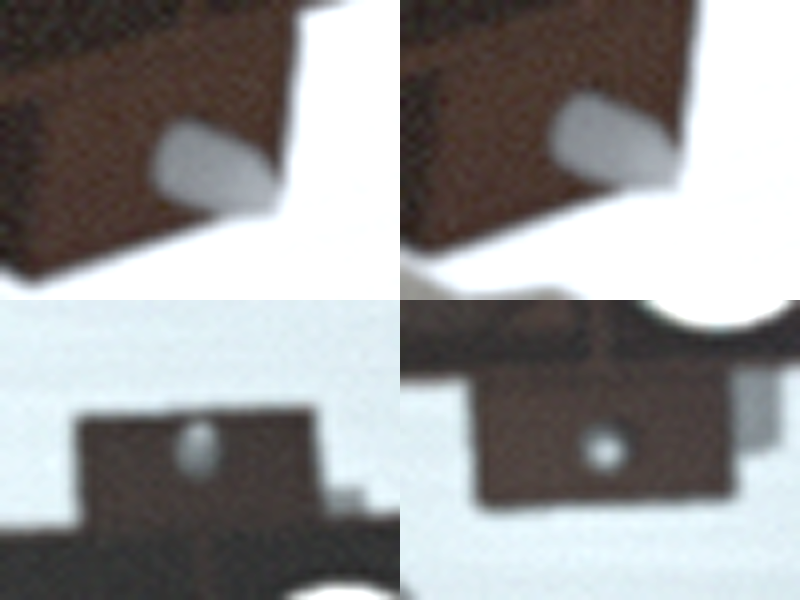

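```bash
python3 - <<'E'
from h import *
print("w5 tip/foot",plane("wrist",[[611.3,221.9]],.124,np.load("w5.npz")["T"]),plane("wrist",[[597.2,214.6]],.1,np.load("w5.npz")["T"]))
print("w6 tip/foot",plane("wrist",[[614,225.6]],.124,np.load("w6.npz")["T"]),plane("wrist",[[600.2,218.3]],.1,np.load("w6.npz")["T"]))
print("top far tip/foot",plane("top",[[339.2,126.7]],.124),plane("top",[[337.4,131.6]],.1))
print("top near",plane("top",[[347.2,292.3]],.124))
E
```

```text
w5 tip/foot [[ 0.3941 -0.0357  0.124 ]] [[ 0.3961 -0.0326  0.1   ]]
w6 tip/foot [[ 0.394  -0.0349  0.124 ]] [[ 0.3955 -0.033   0.1   ]]
top far tip/foot [[ 0.7479 -0.0172  0.124 ]] [[ 0.7451 -0.0139  0.1   ]]
top near [[ 0.3924 -0.035   0.124 ]]
```

```bash
python3 -c "from h import *;print(go(.570,-.026,.196,yaw=93.1))"
python3 -m crank '[{"fingers":-1,"tx":0,"ty":0.5,"tz":-0.25,"roll":-0.1},{"fingers":-1,"tx":0,"ty":1.3,"tz":-0.6,"roll":-0.25},{"fingers":-1,"tx":0,"ty":2.3,"tz":-1.1,"roll":-0.4},{"fingers":-1,"tx":0,"ty":3.3,"tz":-1.6,"roll":-0.55},{"fingers":-1,"tx":0,"ty":4.3,"tz":-2.05,"roll":-0.7},{"fingers":-1,"tx":0,"ty":5.3,"tz":-2.55,"roll":-0.85},{"fingers":-1,"tx":0,"ty":6.3,"tz":-3,"roll":-1},{"fingers":-1,"tx":0,"ty":7.1,"tz":-3.4,"roll":-1.05}]'
python3 -m crank '[{"fingers":-1,"tx":0,"ty":0.3,"tz":-0.15,"roll":0},{"fingers":-1,"tx":0,"ty":0.5,"tz":-0.25,"roll":0},{"fingers":-1,"tx":0,"ty":0.5,"tz":-0.25,"roll":0},{"fingers":-1,"tx":0,"ty":0.5,"tz":-0.25,"roll":0},{"fingers":-1,"tx":0,"ty":0.5,"tz":-0.25,"roll":0},{"fingers":-1,"tx":0,"ty":0.5,"tz":-0.25,"roll":0},{"fingers":-1,"tx":0,"ty":0.5,"tz":-0.25,"roll":0},{"fingers":-1,"tx":0,"ty":0.5,"tz":-0.25,"roll":0}]'
python3 -c "from h import *;print(go(.570,-.026,.161,yaw=93.1))"
```

```text
tx 0.02 ty 7.66 tz -3.68 roll -1.05 (tip z 0.1967 y-yaw -97.4)
time: 39.15
tool_pos: [0.5622, -0.0039, 0.2217]
tool_rot: [2.279, 1.57, -0.808]
contact_force: [0.1, 0.4, -3.9]
opening: 0.0106
time: 40.15
tool_pos: [0.5729, -0.0215, 0.2217]
tool_rot: [2.284, 1.571, -0.803]
contact_force: [0.3, 0.1, -4.6]
opening: 0.0112
tx 0.89 ty 0.11 tz 0.08 roll 0.00 (tip z 0.1967 y-yaw -86.9)
```

```bash
python3 -m crank '[{"fingers":-1,"tx":0.1,"ty":0.05,"tz":0.04,"roll":0},{"fingers":-1,"tx":0.3,"ty":0.11,"tz":0.08,"roll":0},{"fingers":-1,"tx":0.5,"ty":0.11,"tz":0.08,"roll":0},{"fingers":-1,"tx":0.7,"ty":0.11,"tz":0.08,"roll":0},{"fingers":-1,"tx":0.85,"ty":0.11,"tz":0.08,"roll":0},{"fingers":-1,"tx":0.88,"ty":0.11,"tz":0.08,"roll":0},{"fingers":-1,"tx":0.88,"ty":0.11,"tz":0.08,"roll":0},{"fingers":-1,"tx":0.88,"ty":0.11,"tz":0.08,"roll":0}]'
python3 - <<'E'
from h import *
print(go(.570,-.026,.161,yaw=93.1))
f=lambda im,u,v,w,h:cv2.resize(im[v-h:v+h,u-w:u+w],(400,300),interpolation=cv2.INTER_CUBIC)
p,d=read_camera("top");np.savez("top6.npz",p=p,d=d);s,d2=read_camera("scene");np.savez("sc6.npz",p=s,d=d2)
cv2.imwrite("pics/h6.png",np.hstack([cv2.resize(p,(400,250)),cv2.resize(s,(400,250))])[:,:,::-1])
# expected pixels of far/near holes
for n in("top","scene"):
    c,fo=K(n);
    for q in([.7465,-.0162,.141],[.3935,-.0352,.141]):
        v=np.linalg.inv(c["pose"])@[*q,1];print(n,v[:2]/v[2]*fo+[c["cx"],c["cy"]])
E
```

```text
time: 41.15
tool_pos: [0.5702, -0.0262, 0.1868]
tool_rot: [2.78, 1.57, -0.308]
contact_force: [-0.4, 0.8, -4.9]
opening: 0.0114
tx 0.02 ty -0.00 tz 0.00 roll 0.00 (tip z 0.1618 y-yaw -86.9)
top [338.9485 124.518 ]
top [347.7095 292.2417]
scene [241.2405 194.7516]
scene [376.1351 135.5964]
```

View pics/h6.png

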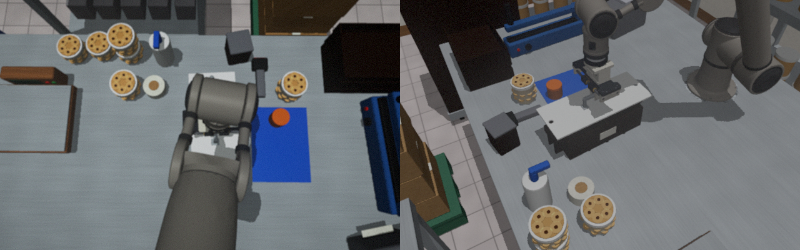

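```bash
python3 - <<'E'
from h import *
f=lambda im,u,v:cv2.resize(im[v-20:v+20,u-25:u+25],(400,300),interpolation=cv2.INTER_CUBIC)
p=np.load("top6.npz")["p"];s=np.load("sc6.npz")["p"]
a=[f(s,241,195),f(s,376,136),f(p,339,125),f(p,348,292)]
cv2.imwrite("pics/h7.png",np.vstack([np.hstack(a[:2]),np.hstack(a[2:])])[:,:,::-1])
E
```

```text
(no output)
```

View pics/h7.png

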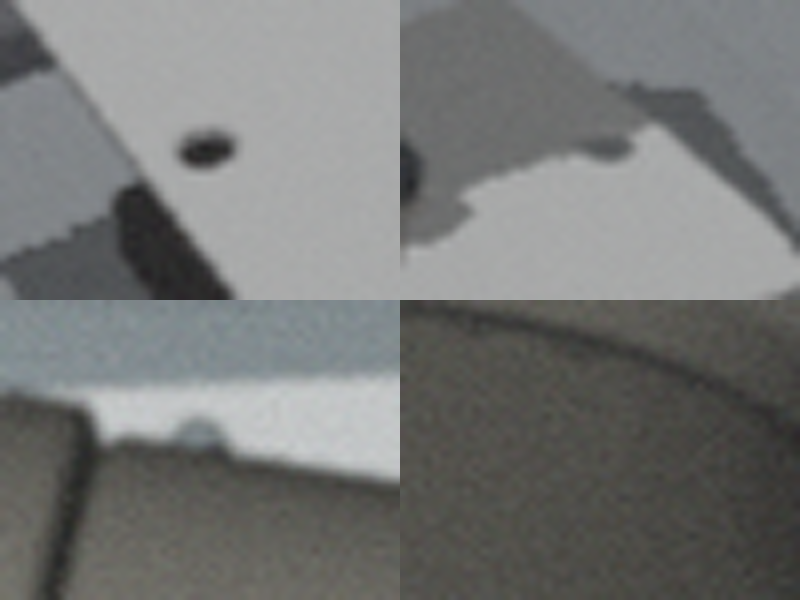

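The holes in the scene camera are at (241.5,194.6) and (376.6,134.8), against expected pin lines of (241.2,194.8) and (376.1,135.6). That is within about 2 mm, so I'll lower in steps and watch the force.

```bash
python3 -m crank '[{"fingers":-1,"tx":0.08,"ty":0,"tz":0,"roll":0},{"fingers":-1,"tx":0.16,"ty":0,"tz":0,"roll":0},{"fingers":-1,"tx":0.24,"ty":0,"tz":0,"roll":0},{"fingers":-1,"tx":0.32,"ty":0,"tz":0,"roll":0},{"fingers":-1,"tx":0.4,"ty":0,"tz":0,"roll":0},{"fingers":-1,"tx":0.4,"ty":0,"tz":0,"roll":0},{"fingers":-1,"tx":0.4,"ty":0,"tz":0,"roll":0},{"fingers":-1,"tx":0.4,"ty":0,"tz":0,"roll":0}]'; python3 -c "from h import *;o=observe();print(go(.570,-.026,.161,yaw=93.1),o['torque'])"
```

```text
time: 42.25
tool_pos: [0.5701, -0.0262, 0.1707]
tool_rot: [2.69, 1.57, -0.397]
contact_force: [-0.1, -0.5, -4.2]
opening: 0.0111
tx -0.38 ty -0.00 tz 0.00 roll 0.00 (tip z 0.1457 y-yaw -86.9) [ 0.0063 -0.0205  0.0217]
```

```bash
python3 -m crank '[{"fingers":-1,"tx":0.04,"ty":0,"tz":0,"roll":0},{"fingers":-1,"tx":0.08,"ty":0,"tz":0,"roll":0},{"fingers":-1,"tx":0.12,"ty":0,"tz":0,"roll":0},{"fingers":-1,"tx":0.16,"ty":0,"tz":0,"roll":0},{"fingers":-1,"tx":0.2,"ty":0,"tz":0,"roll":0},{"fingers":-1,"tx":0.2,"ty":0,"tz":0,"roll":0},{"fingers":-1,"tx":0.2,"ty":0,"tz":0,"roll":0},{"fingers":-1,"tx":0.2,"ty":0,"tz":0,"roll":0}]'; python3 -c "from h import *;o=observe();print(go(.570,-.026,.161,yaw=93.1),o['torque'])"
```

```text
time: 43.25
tool_pos: [0.57, -0.0262, 0.1626]
tool_rot: [2.619, 1.571, -0.469]
contact_force: [-0.6, 0.3, -4.6]
opening: 0.0114
tx -0.59 ty -0.00 tz -0.00 roll 0.00 (tip z 0.1376 y-yaw -86.9) [ 0.0434  0.0638 -0.0284]
```

Past the taper with no contact. I'll continue down to the rim, where TCP should read about 0.1506.

```bash
python3 -m crank '[{"fingers":-1,"tx":0.05,"ty":0,"tz":0,"roll":0},{"fingers":-1,"tx":0.1,"ty":0,"tz":0,"roll":0},{"fingers":-1,"tx":0.15,"ty":0,"tz":0,"roll":0},{"fingers":-1,"tx":0.2,"ty":0,"tz":0,"roll":0},{"fingers":-1,"tx":0.24,"ty":0,"tz":0,"roll":0},{"fingers":-1,"tx":0.27,"ty":0,"tz":0,"roll":0},{"fingers":-1,"tx":0.27,"ty":0,"tz":0,"roll":0},{"fingers":-1,"tx":0.27,"ty":0,"tz":0,"roll":0}]'; python3 -c "from h import *;o=observe();print(o['torque'])"
```

```text
time: 44.25
tool_pos: [0.57, -0.0262, 0.1518]
tool_rot: [2.458, 1.571, -0.629]
contact_force: [-0.1, -1.0, -3.8]
opening: 0.0115
[ 0.028   0.0363 -0.0059]
```

```bash
python3 -m crank '[{"fingers":-1,"tx":0.01,"ty":0,"tz":0,"roll":0},{"fingers":-1,"tx":0.02,"ty":0,"tz":0,"roll":0},{"fingers":-1,"tx":0.03,"ty":0,"tz":0,"roll":0},{"fingers":-1,"tx":0.04,"ty":0,"tz":0,"roll":0},{"fingers":-1,"tx":0.05,"ty":0,"tz":0,"roll":0},{"fingers":-1,"tx":0.05,"ty":0,"tz":0,"roll":0},{"fingers":-1,"tx":0.05,"ty":0,"tz":0,"roll":0},{"fingers":-1,"tx":0.05,"ty":0,"tz":0,"roll":0}]'; python3 -c "from h import *;o=observe();print(o['torque'])"
```

```text
time: 45.25
tool_pos: [0.57, -0.0262, 0.1498]
tool_rot: [2.286, 1.571, -0.801]
contact_force: [0.1, 0.0, -3.7]
opening: 0.0113
[0.0453 0.0838 0.0278]
```

```bash
python3 -m crank '[{"fingers":-1,"tx":0.01,"ty":0,"tz":0,"roll":0},{"fingers":-1,"tx":0.02,"ty":0,"tz":0,"roll":0},{"fingers":-1,"tx":0.03,"ty":0,"tz":0,"roll":0},{"fingers":-1,"tx":0.04,"ty":0,"tz":0,"roll":0},{"fingers":-1,"tx":0.04,"ty":0,"tz":0,"roll":0},{"fingers":-1,"tx":0.04,"ty":0,"tz":0,"roll":0},{"fingers":-1,"tx":0.04,"ty":0,"tz":0,"roll":0},{"fingers":-1,"tx":0.04,"ty":0,"tz":0,"roll":0}]'; python3 -c "from h import *;o=observe();print(o['torque'])"
```

```text
time: 46.25
tool_pos: [0.57, -0.0261, 0.1497]
tool_rot: [2.766, 1.57, -0.321]
contact_force: [-5.7, 1.1, 9.9]
opening: 0.0112
[ 0.175   0.9652 -0.0204]
```

Seated with about 14 N of bearing force. I'll release the handle, rise, move aside and check.

```bash
python3 -m crank '[{"fingers":-0.7,"tx":0,"ty":0,"tz":0,"roll":0},{"fingers":-0.4,"tx":0,"ty":0,"tz":0,"roll":0},{"fingers":-0.1,"tx":0,"ty":0,"tz":0,"roll":0},{"fingers":-0.1,"tx":-0.2,"ty":0,"tz":0,"roll":0},{"fingers":-0.1,"tx":-0.8,"ty":0,"tz":0,"roll":0},{"fingers":-0.1,"tx":-1.6,"ty":0,"tz":0,"roll":0},{"fingers":-0.1,"tx":-2.4,"ty":0,"tz":0,"roll":0},{"fingers":-0.1,"tx":-3,"ty":0,"tz":0,"roll":0}]'
python3 -m crank '[{"fingers":-0.1,"tx":0,"ty":0,"tz":0.8,"roll":0},{"fingers":-0.1,"tx":0,"ty":0.8,"tz":1.6,"roll":0},{"fingers":-0.1,"tx":0,"ty":2,"tz":2,"roll":0},{"fingers":-0.1,"tx":0,"ty":3.2,"tz":2.4,"roll":0},{"fingers":-0.1,"tx":0,"ty":4.4,"tz":2.6,"roll":0},{"fingers":-0.1,"tx":0,"ty":5.6,"tz":2.8,"roll":0},{"fingers":-0.1,"tx":0,"ty":6.8,"tz":3,"roll":0},{"fingers":-0.1,"tx":0,"ty":7.6,"tz":3,"roll":0}]'
python3 - <<'E'
from h import *
p,d=read_camera("top");s,d2=read_camera("scene")
for n,dd,im in(("top",d,p),("scene",d2,s)):
    X=cloud(n,dd);c,sn=np.cos(CA),np.sin(CA);q=X.reshape(-1,3)-[.570,-.026,0];l=np.c_[q[:,0]*c+q[:,1]*sn,-q[:,0]*sn+q[:,1]*c,q[:,2]]
    m=(abs(l[:,0])<.185)&(abs(l[:,1])<.075)&(l[:,2]>.095)&(l[:,2]<.115)
    print(n,m.sum(),np.linalg.lstsq(np.c_[l[m][:,:2],np.ones(m.sum())],l[m][:,2],rcond=None)[0])
cv2.imwrite("pics/fin.png",np.vstack([p[90:330,150:520],s[90:330,100:470]])[:,:,::-1])
E
```

```text
time: 47.25
tool_pos: [0.5703, -0.0262, 0.2702]
tool_rot: [2.883, 1.569, -0.204]
contact_force: [-0.4, 0.7, -0.3]
opening: 0.0411
time: 48.25
tool_pos: [0.466, -0.3385, 0.2686]
tool_rot: [1.962, 1.57, -1.127]
contact_force: [0.6, 0.5, 0.7]
opening: 0.0412
top 11301 [0.0007 0.0008 0.1062]
scene 7308 [-0.0003 -0.0004  0.1061]
```

View pics/fin.png

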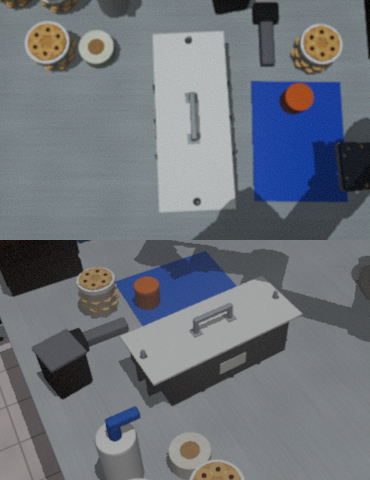

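The lid lies flat, with its top at 106 mm and both pins through it. The mat holds only the amber jar, and the other items on the bench look unmoved, so I'm handing in.

```bash
python3 -c "from h import *;print(hand_in())"
```

```text
the job is handed in; nothing more can be done
None
```

The three samples are in the crate and the lid is on its pins. I handed the job in after about 48 s of robot time.

- **Feeling the cells:** I reached into all eight with closed fingers. Three hold old jars, with contact at 64 mm: nearest-left, second-right and third-left as seen from the robot. The other five are empty.
- **Filing the samples:** The three jars present were lowered to floor contact in three empty right-hand cells: nearest, third and farthest. One had been knocked about 4 cm aside during the run. I found it again with the camera before gripping it.
- **Closing the crate:** The lid threaded over both pins with no side force until it seated. I then released it.

**Last checks:**
- The top and scene cameras both put the lid's top at 106 mm, level to within 0.001 slope, with both pins showing through the holes.
- The mat holds only the amber jar, and the other things in the final view look unmoved. I compared them by eye only and did not measure them.
- After the jars were set down, I checked only the farthest one by camera before closing. For the other two I relied on floor contact at the expected height and on the lid lying flush.

**Small disagreements:**
- The camera position estimates differed from each other by 1 to 4 mm, with no effect on the outcome.
- The second feel, on the jar in the nearest-left cell, pressed harder than intended at about 60 N. The later ones were 15 to 21 N.

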